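Swelling check on flight packs

ROBOT

A 7-joint arm with a two-finger parallel gripper is mounted at the origin on the work surface. World frame = base frame: x ahead of the robot, y to its left, z up, the work surface at z = 0. Lengths are in m, angles in degrees, forces in N, time in s.
With the tool pointing down it reaches from about 0.425 to 0.875 m from the base axis. Payload 4.7 kg.
Tool frame: the origin (TCP) lies at the centre of the arm's flange, where the gripper is bolted on; the fingertips stand 182 mm ahead of it and the grasp point (between the pads) lies 164 mm ahead of it (env.grip_depth is the distance from the TCP to the grasp point, in m); z points along the fingers, y is the line along which they close (so a half turn about z gives the same grasp; the last joint's range is limited). The gripper opens to 87 mm and grips with 3 to 60 N. Pads are 19 mm wide; open, the fingers measure 117 mm over their backs; the gripper's body (75 mm by 190 mm) begins 51 mm behind the grasp point.
Start: joints at [-71.499, 18.392, -4.016, 83.108, 1.295, 78.541, -3.26], TCP at [0.198, 0.619, 0.405] pointing down, gripper open.
Joint ranges: [-163.93, 163.93], [-17.29, 119.83], [-79.2, 71.16], [3.27, 140.29], [-89.18, 269.18], [5.43, 117.66], [-154.24, 154.24]. Speed limits (degrees/s): [147.25, 147.25, 180, 180, 180, 180, 180].

INTERFACE

Orientations are given as [roll, pitch, yaw] about the fixed x, y, z axes, in that order (R = Rz(yaw) Ry(pitch) Rx(roll)).
In Python, from cell import env gives the robot as it stands. The module is installed in compiled form; this text tells all that it offers.
- The arm moves only by the tool send_rows, never from a script. Its arguments are lists of equal length, an entry for each row: "xyz": the shift along the tool's x, y, z in m, a list of three; "rotation": the turn, a rotation vector about the tool's x, y, z in rad, a list of three; "jaw": the opening, from 0 (shut) to 1 (fully open). A call has 1 to 20 rows; each row shifts and turns the commanded pose from where the row before left it, along the tool's axes as they then stand; what a row does not reach is not made up. A row lasts 1/10 s, in which the tool goes at most 50 mm and 8.59 degrees, less where a joint would pass 70% of its speed; a pose out of reach is approached as far as the arm can. A call is refused whole if a number of a shift passes 0.05 or a number of a turn 0.15, either way. A call with a gripper value outside its range is refused whole. The fingers move at their own pace and stop on an object; "newtons" is the grip in N (left out, the last holds). Time passes only in rows, so rows that do not move let the fingers close. It gives the time, the measured TCP pose, the force, the opening and the grip force at its end, in the units of the state.
- env.get_obs(): the state, without advancing time (a new reading comes with each control period).
- env.read_camera(name): name is "scene" or "top" or "wrist"; returns a dict with "image" (480x640x3 uint8, blue, green, red), "fx", "fy", "cx", "cy" (pixels), "R" (3x3) and "t" (3): a world point X has camera coordinates R X + t. Camera axes: x right, y down, z forward; pixel columns grow to the right and rows downward; lengths in m; the calibration is good to about 2 mm. A picture is of the moment at which its call begins. There is no depth.
- env.sign_off(): hands the job in; it is judged then, once.
The state is a dict: "time_s": time; "qpos": joint angles; "joint_velocities": joint speeds; "effort": joint torques, N m; "tool_pos": TCP position; "tool_rot": TCP orientation; "force": force on the tool from outside, world axes, zero at the start; "wrist_torque": the same for the moment, N m; "grip_width": finger opening in m; "grasp_force": force on a finger pad.
Only numpy, scipy, OpenCV 4.12 (cv2) and the standard library are available. Lean on these libraries where they do the work, as an engineer would, in place of code of your own. Each camera call takes 0.05 s, during which the arm holds its last target. There are 200 camera calls.

TASK

Check the drone battery packs lying on the mat for swelling: working from the robot's left to its right, straddle each pack with the bridge gauge, over the pack's middle, and let the gauge sit square on its own feet long enough to read. Set the gauge back on its stone plate, upright and near the middle. Stand every sound pack (36 mm) on end, button end up, in the aluminium lane among the packs already standing there, which must stay standing, and lay a swollen pack (42 mm), bulged side up, in the steel box.

Things in the scene. Friction and masses are not known exactly. Their poses are not given: they have to be found in the camera images.
- pack_left: White flight battery pack lying on a broad face, 110 x 60 x 36 mm, about 0.34 kg; grey collar, round button and lights at one end, brass terminals at the other. Origin mid-shell (18 mm up). x along its length to the button end (at the start slantwise away from the robot), y across its 60 mm, z out of the upper broad face. Left place (y about 0.2); may be empty.
- pack_mid: White flight battery pack lying on a broad face, 110 x 60 x 36 mm, about 0.34 kg; grey collar, round button and lights at one end, brass terminals at the other. Origin mid-shell (18 mm up). x along its length to the button end (at the start slantwise away from the robot), y across its 60 mm, z out of the upper broad face. Middle place (y about 0), unless the swollen one lies there.
- pack_right: White flight battery pack lying on a broad face, 110 x 60 x 36 mm, about 0.34 kg; grey collar, round button and lights at one end, brass terminals at the other. Origin mid-shell (18 mm up). x along its length to the button end (at the start slantwise away from the robot), y across its 60 mm, z out of the upper broad face. Right place (y about -0.2); may be empty.
- pack_mid_puffed: At the middle place instead of pack_mid in some starts. Sizes, origin and axes as pack_mid (origin 18 mm up), but swollen: a hump with a 70 x 44 mm flat top makes it 42 mm thick (top 24 mm above the origin). Bulged side up at the start.
- gauge: Loose bridge gauge, about 0.55 kg: two legs (soles 64 x 14 mm, inner faces 90 mm apart) under a 118 mm beam (underside 62 mm up), dial at -x (50 mm up, 35 mm out), grip block on top. Origin between the soles, y leg to leg, z up. It straddles a pack's width; a sprung foot (disc 20 mm across) in its middle is pushed up. Its weight seats it against the spring (1 to 2.5 N). Starts on the plate.
- gauge_grip (a point): Middle of the gauge's grip block, 118 mm above the soles. The block is 30 (x) x 24 (y) mm, from 94 to 138 mm up.
- gauge_tip (a point): Centre of the underside of the gauge's sliding foot, on the gauge's middle line.
- gauge_foot (a joint): Slide of the gauge's foot in m: 0 fully out (underside of the foot 25 mm above the soles), growing as the foot is pushed up, stop at 0.026. With both legs seated on the surface the part lies on, part height = 25 mm + this value: 0.011 for a sound pack, 0.017 for a swollen one.
- plate: Fixed stone setting plate 180 (x) x 200 (y) x 12 mm high, at one side of the mat (left or right), where the gauge stands. Origin at the centre of its underside.
- firebox: Fixed open steel box at the other side of the mat, outer size 210 (x) x 160 (y) x 45 mm high, walls and floor 4 mm. Origin at the centre of its underside. For swollen packs.
- lane: Fixed low aluminium channel at the far side of the mat, running along its y axis: inner length 480 mm (y), inner width 80 mm (x), floor 4 mm above the bench, rims 18 mm above the bench. Origin at the centre of its underside, z up. Packs stand on end in it; there is room for one pack between the two already there and for one beyond each of them.
- stored_1: Loose sound pack already standing on end in the lane, nearer its +y end: 60 (x) x 36 (y) x 110 mm high. Origin at the centre of its underside, z up.
- stored_2: Loose sound pack already standing on end in the lane, nearer its -y end: 60 (x) x 36 (y) x 110 mm high. Origin at the centre of its underside, z up.
Things that resemble listed ones, but are neither listed nor needed, are in the scene too. Leave any pink look-alike of the pack_mid_puffed alone.

How it is judged (in metres and radians):
On the way, in this order (a step that is already met when the one before it is completed fails the run):
1. the gauge sits on its feet over the pack at the left place (if any) and reads it: within 20 mm of its middle, square to it, soles level with its underside and foot on its top within 1.8 mm (horizontal distance between gauge and pack_left below 0.02 m and angle between the z axis of pack_left and the z axis of gauge, either way round below 0.06 rad and contact force between gauge and pack_left above 0.4 N and z of gauge in the frame of pack_left between -0.0198 and -0.0162 m and z of gauge_tip in the frame of pack_left between 0.0162 and 0.0198 m), for 0.4 s.
2. the gauge sits on its feet over the middle pack and reads it: within 20 mm of its middle, square to it, soles level with its underside and foot on its top within 1.8 mm (value of joint gauge_foot between 0.0095 and 0.0185 m and ((horizontal distance between gauge and pack_mid below 0.02 m and angle between the z axis of pack_mid and the z axis of gauge, either way round below 0.06 rad and contact force between gauge and pack_mid above 0.4 N and z of gauge in the frame of pack_mid between -0.0198 and -0.0162 m and z of gauge_tip in the frame of pack_mid between 0.0162 and 0.0198 m) or (horizontal distance between gauge and pack_mid_puffed below 0.02 m and angle between the z axis of pack_mid_puffed and the z axis of gauge, either way round below 0.06 rad and contact force between gauge and pack_mid_puffed above 0.4 N and z of gauge in the frame of pack_mid_puffed between -0.0198 and -0.0162 m and z of gauge_tip in the frame of pack_mid_puffed between 0.0222 and 0.0258 m))), for 0.4 s.
3. the gauge sits on its feet over the pack at the right place (if any) and reads it: within 20 mm of its middle, square to it, soles level with its underside and foot on its top within 1.8 mm (horizontal distance between gauge and pack_right below 0.02 m and angle between the z axis of pack_right and the z axis of gauge, either way round below 0.06 rad and contact force between gauge and pack_right above 0.4 N and z of gauge in the frame of pack_right between -0.0198 and -0.0162 m and z of gauge_tip in the frame of pack_right between 0.0162 and 0.0198 m), for 0.4 s.
At the end, for the whole second after the job is handed in: Sound packs stand in the lane on its floor, button end up, within 0.1 rad, at rest; the two stored packs still stand in it; a swollen pack lies in the steel box, bulge up within 0.2 rad; the gauge stands on the stone plate within 40 mm of its centre, upright within 0.05 rad (angle between each of pack_left, pack_mid, pack_right's own x axis and vertical below 0.1 rad and x of pack_left in the frame of lane between -0.032 and 0.032 m and y of pack_left in the frame of lane between -0.232 and 0.232 m and z of pack_left in the frame of lane between 0.054 and 0.064 m and linear speed of each of pack_left, pack_mid, pack_right, pack_mid_puffed, gauge below 0.02 m/s and x of pack_mid in the frame of lane between -0.032 and 0.032 m and y of pack_mid in the frame of lane between -0.232 and 0.232 m and z of pack_mid in the frame of lane between 0.054 and 0.064 m and x of pack_right in the frame of lane between -0.032 and 0.032 m and y of pack_right in the frame of lane between -0.232 and 0.232 m and z of pack_right in the frame of lane between 0.054 and 0.064 m and x of pack_mid_puffed in the frame of firebox between -0.1 and 0.1 m and y of pack_mid_puffed in the frame of firebox between -0.075 and 0.075 m and z of pack_mid_puffed in the frame of firebox below 0.075 m and angle between pack_mid_puffed's own z axis and vertical below 0.2 rad and angle between each of stored_1, stored_2's own z axis and vertical below 0.1 rad and x of stored_1 in the frame of lane between -0.032 and 0.032 m and y of stored_1 in the frame of lane between -0.232 and 0.232 m and z of each of stored_1, stored_2 in the frame of lane below 0.01 m and x of stored_2 in the frame of lane between -0.032 and 0.032 m and y of stored_2 in the frame of lane between -0.232 and 0.232 m and horizontal distance between gauge and plate below 0.04 m and angle between gauge's own z axis and vertical below 0.05 rad and z of gauge in the frame of plate between 0.009 and 0.016 m); the robot touches nothing.
Of pack_mid, pack_mid_puffed only 1 to 1 are there at a start; the rules pass over those that are not, and their reading is None.
Of pack_left, pack_right only 1 to 2 are there at a start; the rules pass over those that are not, and their reading is None.
At some moment in a run one of gauge, pack_mid_puffed may be knocked a few centimetres aside while the robot is not near it.
Once in a run the grip may slacken for a moment while it holds something.
It also fails if it takes over 210 s, if anything falls off the work surface, if the arm or the gripper's body presses on something with over 40 N, if the wrist force passes 120 N, or if a joint passes its speed limit or range.

## Working session

There is one attempt and no reset: what is moved stays moved. The work goes in short steps, Python scripts to look and compute and a tool call to move; the robot and the scene stay as the last step left them, time stands still between calls to the robot, and variables do not carry over. Pictures are saved under pics/ and viewed, at most 14 in all, crops included, and the job is handed in when it is done.

Besides the shell and the picture viewer there is one more tool, called as a command line: name --argument value ..., lists and objects as JSON in quotes. send_rows: Moves the arm, as the interface text tells. Its arguments: {"type":"object","properties":{"xyz":{"type":"array"},"rotation":{"type":"array"},"jaw":{"type":"array"},"newtons":{"type":"number"}},"required":["xyz","rotation","jaw"]}

```bash
mkdir -p pics
python3 - <<'E'
from cell import env
import cv2,json
o=env.get_obs();print({k:o[k] for k in('time_s','tool_pos','tool_rot','grip_width','qpos')})
for n in('scene','top'):
    c=env.read_camera(n);cv2.imwrite(f'pics/{n}0.png',c['image']);print(n,c['fx'],c['cx'],c['cy'],c['R'],c['t'])
E
```

```text
{'time_s': 0.0, 'tool_pos': array([0.19746511, 0.61905471, 0.40368675]), 'tool_rot': array([-1.79893161e+02,  4.84779775e-03,  1.62312798e+02]), 'grip_width': 0.08685395511917554, 'qpos': array([-71.50209304,  18.43644714,  -4.01691316,  83.17538623,
         1.29447918,  78.54022581,  -3.26026709])}
scene 624.6807296074578 321.50895307339056 230.67910224056556 [[-0.08636169  0.99615132 -0.01497319]
 [ 0.83062817  0.06369685 -0.55317227]
 [-0.55008955 -0.06021005 -0.83293232]] [ 0.05489982 -0.37804717  1.75861095]
top 483.69526958960233 327.4431074057134 254.17362407400944 [[ 2.77003933e-02 -9.99616264e-01 -1.13210912e-04]
 [-9.88772275e-01 -2.73832581e-02 -1.46899783e-01]
 [ 1.46840313e-01  4.18112158e-03 -9.89151374e-01]] [-0.02336108  0.5302458   1.26603909]
```

View pics/scene0.png

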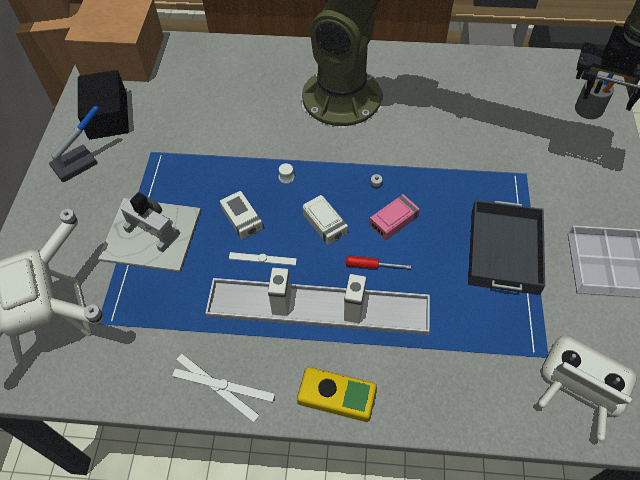

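View pics/top0.png

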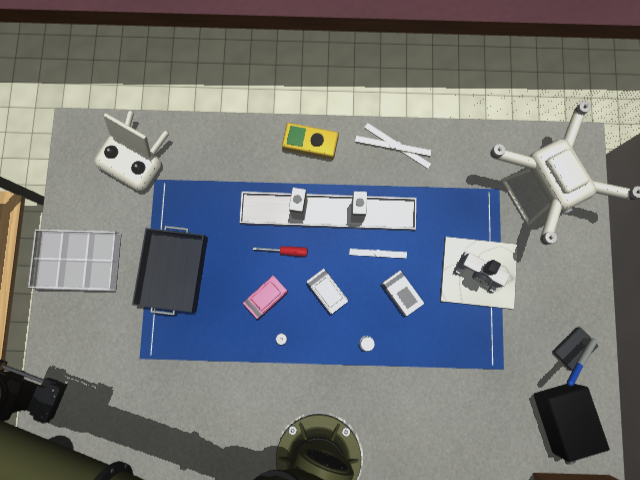

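```bash
cat > h.py <<'E'
import cv2,numpy as np
from scipy.spatial.transform import Rotation as Ro
def ray(c,u,v,z):
    R=np.array(c['R']);t=np.array(c['t']);o=-R.T@t
    d=R.T@np.array([(u-c['cx'])/c['fx'],(v-c['cy'])/c['fy'],1]);return o+d*(z-o[2])/d[2]
def proj(c,X):
    p=np.array(c['R'])@X+np.array(c['t']);return c['fx']*p[0]/p[2]+c['cx'],c['fy']*p[1]/p[2]+c['cy']
def plan(env,pos,yaw,grasp=True):
    """shift in tool axes (tool pointing down) and turn about tool z, to bring grasp point to pos, tool y axis at angle yaw (deg)"""
    o=env.get_obs();R=Ro.from_euler('xyz',o['tool_rot'],degrees=True);M=R.as_matrix()
    g=o['tool_pos']+M[:,2]*env.grip_depth
    ty=np.degrees(np.arctan2(M[1,1],M[0,1]));d=(yaw-ty+90)%180-90
    print('g',g.round(4),'ty',ty.round(2),'tilt',M[:,2].round(4),'shift_tool',(M.T@(np.array(pos)-g)).round(4),'turn_toolz',(-np.radians(d)).round(4),'q7',o['qpos'][6].round(1))
E
python3 - <<'E'
from h import *
from cell import env
out=[]
for n,bx in(('top',(230,170,530,330)),('scene',(95,170,545,340))):
    c=env.read_camera(n);im=c['image'];x0,y0,x1,y1=bx
    out.append(cv2.resize(im[y0:y1,x0:x1],(800,300),interpolation=cv2.INTER_CUBIC))
    b,g,r=[im[...,i].astype(int) for i in range(3)]
    hsv=cv2.cvtColor(im,cv2.COLOR_BGR2HSV)
    m=((hsv[...,1]<70)|((hsv[...,0]>150)&(hsv[...,2]>150))).astype(np.uint8)
    cs,_=cv2.findContours(m,0,1)
    for k in cs:
        a=cv2.contourArea(k)
        if 300<a<9000:
            q=cv2.minAreaRect(k);(u,v),s,an=q
            if x0<u<x1 and y0<v<y1: print(n,int(a),np.round(q[0],1),np.round(s,1),round(an,1),[ray(c,*p,.018)[:2].round(3).tolist() for p in cv2.boxPoints(q)],ray(c,u,v,.018).round(3))
cv2.imwrite('pics/crop1.png',np.vstack(out))
E
```

```text
(no output)
```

View pics/crop1.png

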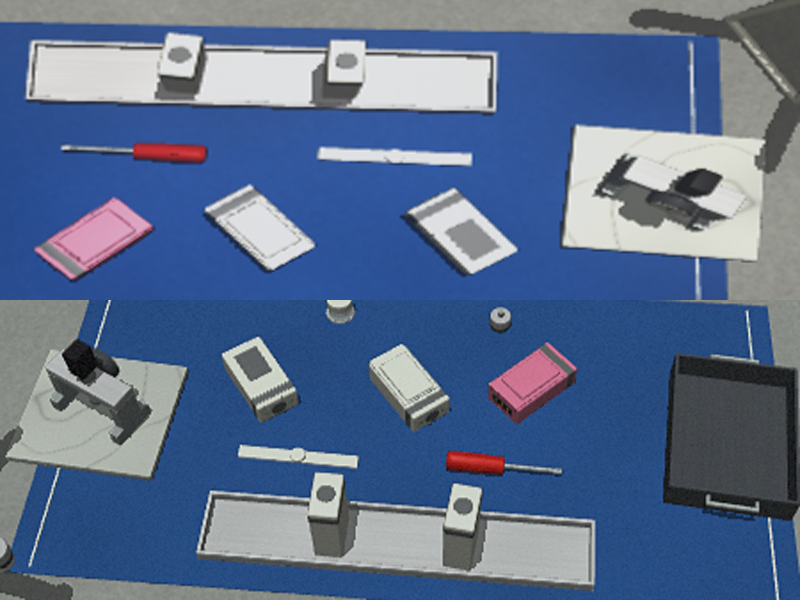

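Run:
```python
from h import *
from cell import env
for n,bx in(('top',(130,170,530,330)),('scene',(95,170,545,340))):
    c=env.read_camera(n);im=c['image'];x0,y0,x1,y1=bx
    hsv=cv2.cvtColor(im,cv2.COLOR_BGR2HSV)
    m=((hsv[...,1]<110)|((hsv[...,0]>150)&(hsv[...,2]>150))).astype(np.uint8)
    cs,_=cv2.findContours(m,1,1)
    for k in cs:
        a=cv2.contourArea(k)
        if 500<a<15000:
            q=cv2.minAreaRect(k);(u,v),s,an=q
            if x0<u<x1 and y0<v<y1: print(n,int(a),np.round(q[0],1),np.round(s,1),round(an,1),[ray(c,*p,.03)[:2].round(3).tolist() for p in cv2.boxPoints(q)],ray(c,u,v,.018).round(3),ray(c,u,v,0).round(3)[:2])
c=env.read_camera('top')
P={'mid':[(252,186),(314,243),(270,270),(205,211)],'right':[(455,188),(517,246),(470,271),(405,213)]}
for k,v in P.items():
    w=np.array([ray(c,230+x/2.6667,170+y/1.875,.036)[:2] for x,y in v]);d=(w[0]+w[3]-w[1]-w[2]);print(k,w.round(3).tolist(),w.mean(0).round(4),np.degrees(np.arctan2(d[1],d[0])).round(1))
# gauge grip block top ~ crop(700,178), z .15 ; plate corners z .012
print('block',ray(c,230+700/2.6667,170+180/1.875,.145).round(3))
pl=[(575,125),(768,137),(757,260),(562,245)];print('plate',np.mean([ray(c,230+x/2.6667,170+y/1.875,.012) for x,y in pl],0).round(3))
for nm,p in {'s1top':(182,55),'s2top':(346,62)}.items(): print(nm,ray(c,230+p[0]/2.6667,170+p[1]/1.875,.114).round(3))
for p in [(30,40),(497,52),(495,112),(26,101)]: print('lane',ray(c,230+p[0]/2.6667,170+p[1]/1.875,.018).round(3))
```

```text
top 951 [264.9 297.1] [23.7 42.6] 47.7 [[0.394, 0.219], [0.474, 0.138], [0.428, 0.093], [0.349, 0.174]] [0.412 0.157 0.018] [0.413 0.16 ]
top 959 [402.2 293.1] [42.1 24.3] 54.0 [[0.457, -0.152], [0.497, -0.205], [0.407, -0.272], [0.368, -0.219]] [ 0.433 -0.214  0.018] [ 0.434 -0.217]
top 914 [327. 291.] [42.  23.2] 53.1 [[0.457, 0.049], [0.496, 0.001], [0.407, -0.07], [0.369, -0.021]] [ 0.433 -0.01   0.018] [ 0.434 -0.01 ]
top 5786 [327.8 207.6] [176.6  38.8] 2.1 [[0.61, 0.237], [0.719, 0.239], [0.715, -0.251], [0.605, -0.247]] [ 0.665 -0.006  0.018] [ 0.669 -0.006]
scene 9100 [318.9 298.1] [224.8  54.6] 4.7 [[0.717, -0.247], [0.581, -0.263], [0.589, 0.247], [0.721, 0.236]] [ 0.648 -0.004  0.018] [ 0.638 -0.006]
scene 1248 [324.2 218.8] [50.  28.1] 51.0 [[0.416, -0.077], [0.358, -0.029], [0.467, 0.055], [0.52, 0.008]] [ 0.434 -0.011  0.018] [ 0.421 -0.012]
scene 1191 [393.9 216.3] [28.4 50.4] 53.8 [[0.437, 0.088], [0.341, 0.183], [0.407, 0.224], [0.499, 0.13]] [0.414 0.156 0.018] [0.401 0.157]
scene 1158 [240.9 214.3] [47.3 27.4] 56.9 [[0.412, -0.276], [0.362, -0.227], [0.475, -0.147], [0.521, -0.195]] [ 0.435 -0.214  0.018] [ 0.423 -0.218]
mid [[0.49, -0.002], [0.41, -0.066], [0.371, -0.023], [0.453, 0.044]] [ 0.431  -0.0117] 39.2
right [[0.493, -0.207], [0.412, -0.269], [0.375, -0.222], [0.455, -0.157]] [ 0.4337 -0.2138] 38.4
block [ 0.497 -0.417  0.145]
plate [ 0.497 -0.427  0.012]
s1top [0.661 0.07  0.114]
s2top [ 0.655 -0.089  0.114]
lane [0.705 0.237 0.018]
lane [ 0.7   -0.252  0.018]
lane [ 0.609 -0.25   0.018]
lane [0.612 0.236 0.018]
```

The pack to choose: white packs lie at top px (327,291), the middle place, which looks humped, and (402,293), the right place, which is plain with a label. The pink look-alike is at (265,297) and must be left alone. The left place has no white pack. The gauge's dark grip block is at (492,266), on the plate at the right. Other white objects are the two stored packs at (298,199) and (360,203), the white strip at (378,253), and the router and drone off the mat. I'll do the close check with the wrist camera.

send_rows --xyz '[[0,0,0],[0,0,0],[0,0,0],[0,0,0],[0,0,0],[0,0,0],[0,0,0],[0,0,0],[0,0,0],[0,0,0],[0,0,0],[0,0,0],[0,0,0],[0,0,0],[0,0,0],[0,0,0],[0,0,0],[0,0,0],[0,0,0],[0,0,0]]' --rotation '[[0,0,0.14],[0,0,0.14],[0,0,0.14],[0,0,0.14],[0,0,0.14],[0,0,0.14],[0,0,0.14],[0,0,0.14],[0,0,0.14],[0,0,0.14],[0,0,0.14],[0,0,0.14],[0,0,0.14],[0,0,0.14],[0,0,0.14],[0,0,0.14],[0,0,0.14],[0,0,0.14],[0,0,0.14],[0,0,0.14]]' --jaw '[1,1,1,1,1,1,1,1,1,1,1,1,1,1,1,1,1,1,1,1]'

```text
time_s: 2.35
tool_pos: [0.1976, 0.6196, 0.4019]
tool_rot: [179.8, 0.4, 4.3]
force: [0.4, -0.1, -1.8]
grip_width: 0.0868
grasp_force: 0.0
```

Run:
```python
from h import *
from cell import env
plan(env,[.5,.2,.24],-88)
```

```text
g [0.1966 0.619  0.2384] ty -85.67 tilt [-0.0063 -0.0037 -1.    ] shift_tool [ 0.2709  0.4407 -0.002 ] turn_toolz 0.0406 q7 -153.4
```

send_rows --xyz '[[0.0245,0.04,0],[0.0245,0.04,0],[0.0245,0.04,0],[0.0245,0.04,0],[0.0245,0.04,0],[0.0245,0.04,0],[0.0245,0.04,0],[0.0245,0.04,0],[0.0245,0.04,0],[0.0245,0.04,0],[0.0245,0.04,0]]' --rotation '[[0,0,0],[0,0,0],[0,0,0],[0,0,0],[0,0,0],[0,0,0],[0,0,0],[0,0,0],[0,0,0],[0,0,0],[0,0,0]]' --jaw '[1,1,1,1,1,1,1,1,1,1,1]'

```text
time_s: 3.45
tool_pos: [0.5021, 0.2002, 0.404]
tool_rot: [179.8, 0.1, 4.5]
force: [0.3, 0.8, -0.4]
grip_width: 0.087
grasp_force: 0.0
```

send_rows --xyz '[[-0.0036,0.0475,0],[-0.0036,0.0475,0],[-0.0036,0.0475,0],[-0.0036,0.0475,0],[-0.0036,0.0475,0],[-0.0036,0.0475,0],[-0.0036,0.0475,0],[-0.0036,0.0475,0],[-0.0036,0.0475,0],[-0.0036,0.0475,0],[-0.0036,0.0475,0],[-0.0036,0.0475,0],[0,0,0],[0,0,0]]' --rotation '[[0,0,0.02],[0,0,0.02],[0,0,0.02],[0,0,0.02],[0,0,0.02],[0,0,0.02],[0,0,0.02],[0,0,0.02],[0,0,0.02],[0,0,0.02],[0,0,0],[0,0,0],[0,0,0],[0,0,0]]' --jaw '[1,1,1,1,1,1,1,1,1,1,1,1,1,1]'

```text
time_s: 4.85
tool_pos: [0.4397, -0.3673, 0.4059]
tool_rot: [179.7, 0.1, -7.3]
force: [-0.4, 0.7, -0.2]
grip_width: 0.0873
grasp_force: 0.0
```

Run:
```python
from h import *
from cell import env
plan(env,[.497,-.417,.28],-100)
c=env.read_camera('wrist');cv2.imwrite('pics/w1.png',c['image']);print(c['fx'],(-np.array(c['R']).T@c['t']).round(3),env.get_obs()['qpos'].round(1))
```

```text
g [ 0.4392 -0.3681  0.2424] ty -97.28 tilt [-0.0031 -0.0048 -1.    ] shift_tool [ 0.0634  0.0414 -0.0375] turn_toolz 0.0475 q7 -46.2
376.5240332079841 [ 0.515 -0.375  0.387] [-19.9  16.8  68.2  96.2 -15.7  77.8 -46.2]
```

View pics/w1.png

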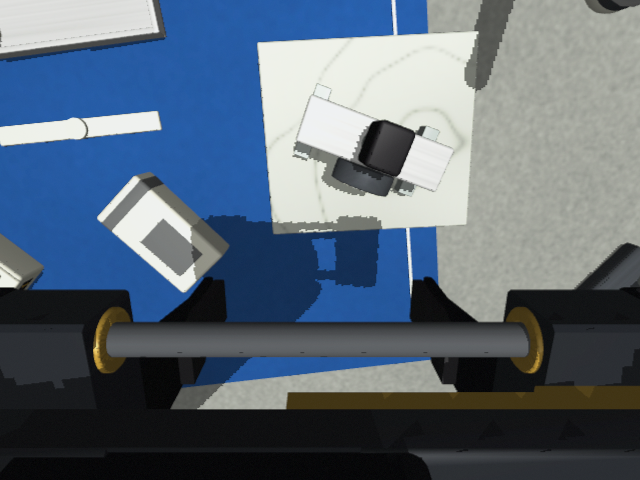

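Run:
```python
from h import *
from cell import env
c=env.read_camera('wrist');im=c['image']
f=lambda u,v,z:ray(c,u,v,z)[:2]
for a,b in(((316,94),(453,152)),((300,142),(440,190))):
    A,B=f(*a,.106),f(*b,.106);d=B-A;print(A.round(4),B.round(4),np.linalg.norm(d).round(4),np.degrees(np.arctan2(d[1],d[0])).round(1))
print('beam c',np.mean([f(*p,.106) for p in((316,94),(453,152),(300,142),(440,190))],0).round(4))
o=(slice(60,220),slice(270,470));
cv2.imwrite('pics/w1c.png',cv2.resize(im[o],(800,640),interpolation=cv2.INTER_CUBIC)[:600])
print('plate',np.mean([f(*p,.012) for p in((259,43),(479,32),(467,223),(274,234))],0).round(4))
R=np.array(c['R']);print(R.round(3))
```

```text
[ 0.5399 -0.3759] [ 0.4885 -0.4702] 0.1074 -118.6
[ 0.5091 -0.3604] [ 0.4618 -0.4599] 0.1101 -115.4
beam c [ 0.4998 -0.4166]
plate [ 0.5008 -0.423 ]
[[-0.122 -0.993  0.005]
 [-0.953  0.118  0.279]
 [-0.277  0.029 -0.96 ]]
```

View pics/w1c.png

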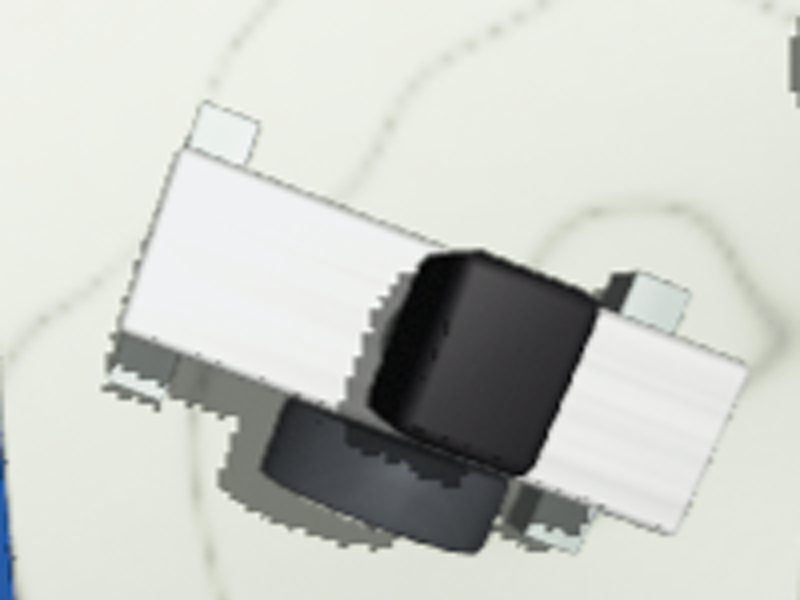

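Run:
```python
from h import *
from cell import env
c=env.read_camera('wrist')
K=[ray(c,270+x/4,60+y/4,.106)[:2] for x,y in((182,150),(748,368),(675,535),(120,330))]
K=np.array(K);y=(K[0]+K[3]-K[1]-K[2])/2
print(K.round(4).tolist(),K.mean(0),np.linalg.norm(y),np.degrees(np.arctan2(y[1],y[0])),np.linalg.norm(K[0]-K[3]))
for a,b in((0,1),(3,2),(3,0),(2,1)):
    d=K[b]-K[a];print(np.degrees(np.arctan2(d[1],d[0])))
T=np.array([ray(c,270+x/4,60+y/4,.15)[:2] for x,y in((480,250),(600,300),(530,475),(400,425))]);print(T.round(4).tolist(),T.mean(0))
plan(env,list(K.mean(0))+[.24],np.degrees(np.arctan2(y[1],y[0])))
```

```text
[[0.5388, -0.3736], [0.4895, -0.4716], [0.4604, -0.4574], [0.5098, -0.3588]] [ 0.49960591 -0.41533877] 0.1099765330862475 63.34671933629284 0.03256525822470763
-116.69550455143127
-116.61130972522378
-27.041281735356804
-25.874802685984818
[[0.5161, -0.4161], [0.5067, -0.4337], [0.4815, -0.4217], [0.4916, -0.402]] [ 0.49896925 -0.41836969]
g [ 0.4422 -0.364   0.2425] ty -96.77 tilt [-0.0013 -0.0029 -1.    ] shift_tool [0.063  0.0442 0.0026] turn_toolz 0.347 q7 -46.2
```

send_rows --xyz '[[0.0312,0.0235,0],[0.0312,0.0235,0],[0,0,0],[0,0,0],[0,0,0],[0,0,0]]' --rotation '[[0,0,0],[0,0,0],[0,0,0.12],[0,0,0.12],[0,0,0.107],[0,0,0]]' --jaw '[1,1,1,1,1,1]'

```text
time_s: 5.6
tool_pos: [0.4994, -0.4171, 0.4061]
tool_rot: [179.8, -0.0, -26.6]
force: [-0.4, 0.8, -0.6]
grip_width: 0.0874
grasp_force: 0.0
```

Run:
```python
from h import *
from cell import env
plan(env,[.4988,-.418,.13],-116.6);print(env.get_obs()['qpos'].round(1))
```

```text
g [ 0.4991 -0.4177  0.2426] ty -116.61 tilt [-0.0016 -0.0035 -1.    ] shift_tool [-1.000e-04  0.000e+00  1.126e-01] turn_toolz -0.0001 q7 -58.8
[ -8.6  30.4  65.9  84.8 -27.6  82.6 -58.8]
```

send_rows --xyz '[[0,0,0.03],[0,0,0.03],[0,0,0.03],[0,0,0.0225],[0,0,0],[0,0,0],[0,0,0],[0,0,0],[0,0,0],[0,0,0],[0,0,0]]' --rotation '[[0,0,0],[0,0,0],[0,0,0],[0,0,0],[0,0,0],[0,0,0],[0,0,0],[0,0,0],[0,0,0],[0,0,0],[0,0,0]]' --jaw '[1,1,1,1,1,0,0,0,0,0,0]' --newtons 40

```text
time_s: 6.7
tool_pos: [0.4973, -0.42, 0.294]
tool_rot: [179.7, -0.0, -26.8]
force: [-0.9, 0.0, -0.4]
grip_width: 0.0471
grasp_force: 0.0
```

Run:
```python
from h import *
from cell import env
plan(env,[.4988,-.418,.2],-116.6);print(env.get_obs()['qpos'].round(1))
```

```text
g [ 0.497  -0.4207  0.1305] ty -116.84 tilt [-0.0016 -0.0043 -1.    ] shift_tool [ 0.0004 -0.0029 -0.0695] turn_toolz -0.0042 q7 -55.7
[ -6.5  35.2  61.9  92.4 -32.   72.  -55.7]
```

send_rows --xyz '[[0,0,0],[0,0,0],[0,0,0],[0,0,0],[0,0,0],[0,0,0]]' --rotation '[[0,0,0],[0,0,0],[0,0,0],[0,0,0],[0,0,0],[0,0,0]]' --jaw '[0,0,0,0,0,0]'

```text
time_s: 7.3
tool_pos: [0.4974, -0.4198, 0.2936]
tool_rot: [179.8, -0.0, -26.8]
force: [0.6, -0.8, -0.8]
grip_width: 0.0235
grasp_force: 40.0
```

Run:
```python
from h import *
from cell import env
plan(env,[.4988,-.418,.2],-116.6);o=env.get_obs();print(o['grip_width'],o['grasp_force'])
```

```text
g [ 0.4971 -0.4204  0.1301] ty -116.84 tilt [-0.0019 -0.0038 -1.    ] shift_tool [ 0.0005 -0.0026 -0.0699] turn_toolz -0.0042 q7 -55.7
0.023540413965794475 39.9878725122835
```

send_rows --xyz '[[0,0,-0.01],[0,0,-0.02],[0,0,-0.02],[0,0,-0.02],[0,0,0],[0,0,0],[0,0,0],[0,0,0],[0,0,0],[0,0,0]]' --rotation '[[0,0,0],[0,0,-0.123],[0,0,-0.123],[0,0,-0.123],[0,0,-0.123],[0,0,-0.123],[0,0,-0.123],[0,0,-0.123],[0,0,-0.123],[0,0,-0.123]]' --jaw '[0,0,0,0,0,0,0,0,0,0]'

```text
time_s: 8.3
tool_pos: [0.497, -0.4194, 0.363]
tool_rot: [180.0, 0.3, 36.9]
force: [-0.5, -1.0, -6.0]
grip_width: 0.0238
grasp_force: 40.0
```

send_rows --xyz '[[0.0215,-0.0407,0],[0.0215,-0.0407,0],[0.0215,-0.0407,0],[0.0215,-0.0407,0],[0.0215,-0.0407,0],[0.0215,-0.0407,0],[0.0215,-0.0407,0],[0.0215,-0.0407,0],[0.0215,-0.0407,0],[0,0,0],[0,0,0]]' --rotation '[[0,0,0],[0,0,0],[0,0,0],[0,0,0],[0,0,0],[0,0,0],[0,0,0],[0,0,0],[0,0,0],[0,0,0],[0,0,0]]' --jaw '[0,0,0,0,0,0,0,0,0,0,0]'

```text
time_s: 9.4
tool_pos: [0.4339, -0.0099, 0.3617]
tool_rot: [179.9, 0.3, 36.7]
force: [0.3, -0.3, -5.6]
grip_width: 0.0236
grasp_force: 40.0
```

Run:
```python
from h import *
from cell import env
plan(env,[.432,-.011,.118],-52);o=env.get_obs();print(o['grip_width'],o['grasp_force'],o['qpos'].round(1))
a=env.read_camera('scene')['image'][140:340,120:460];b=env.read_camera('wrist')['image']
cv2.imwrite('pics/m1.png',np.hstack([cv2.resize(a,(450,300)),cv2.resize(b,(350,300))]))
```

```text
g [ 0.4334 -0.0107  0.1982] ty -53.29 tilt [-0.003  -0.0051 -1.    ] shift_tool [-0.0009 -0.0008  0.0802] turn_toolz -0.0224 q7 -61.1
0.02359047956637238 39.97629803605378 [-41.3  -9.7  35.8 116.4   6.3  71.9 -61.1]
```

View pics/m1.png

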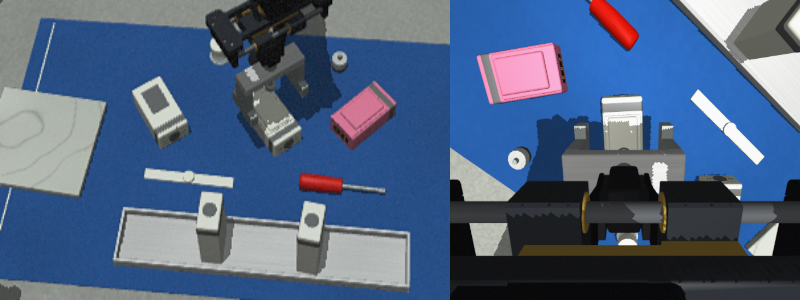

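send_rows --xyz '[[0,0,0.025],[0,0,0.025],[0,0,0.02],[0,0,0.009],[0,0,0],[0,0,0],[0,0,0],[0,0,0],[0,0,0],[0,0,0],[0,0,0],[0,0,0],[0,0,0],[0,0,0],[0,0,0],[0,0,0]]' --rotation '[[0,0,0],[0,0,0],[0,0,0],[0,0,0],[0,0,0],[0,0,0],[0,0,0],[0,0,0],[0,0,0],[0,0,0],[0,0,0],[0,0,0],[0,0,0],[0,0,0],[0,0,0],[0,0,0]]' --jaw '[0,0,0,0,0,0,0.45,0.45,0.45,0.45,0.45,0.45,0.45,0.45,0.45,0.45]'

```text
time_s: 11.1
tool_pos: [0.4344, -0.0105, 0.2831]
tool_rot: [179.9, 0.2, 36.6]
force: [0.0, -0.5, 1.3]
grip_width: 0.0387
grasp_force: 0.0
```

Run:
```python
from h import *
from cell import env
plan(env,[.432,-.011,.118],-52);o=env.get_obs();print(o['grip_width'],o['grasp_force'],o['qpos'].round(1))
a=env.read_camera('scene')['image'][160:260,260:380]
b=env.read_camera('wrist')['image'];cv2.imwrite('pics/m2.png',np.hstack([cv2.resize(a,(400,333),interpolation=2),cv2.resize(b,(400,333))]))
```

```text
g [ 0.434  -0.0111  0.1196] ty -53.41 tilt [-0.002  -0.0042 -1.    ] shift_tool [-0.0015 -0.0013  0.0016] turn_toolz -0.0247 q7 -58.0
0.038709192451226185 0.0 [-41.   -4.1  38.1 121.9   3.1  61.5 -58. ]
```

View pics/m2.png

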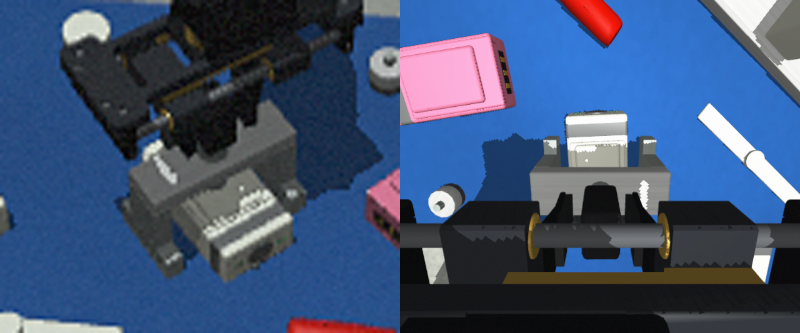

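send_rows --xyz '[[0,0,0],[0,0,0],[0,0,0],[0,0,0],[0,0,0],[0,0,0],[0,0,0],[0,0,0],[0,0,0],[0,0,0],[0,0,0],[0,0,0]]' --rotation '[[0,0,0],[0,0,0],[0,0,0],[0,0,0],[0,0,0],[0,0,0],[0,0,0],[0,0,0],[0,0,0],[0,0,0],[0,0,0],[0,0,0]]' --jaw '[0.45,0.45,0.45,0.45,0,0,0,0,0,0,0,0]'

```text
time_s: 12.4
tool_pos: [0.4346, -0.0108, 0.2834]
tool_rot: [179.8, 0.2, 36.6]
force: [2.0, -3.2, 0.6]
grip_width: 0.0236
grasp_force: 40.0
```

send_rows --xyz '[[0,0,-0.01],[0,0,-0.02],[0,0,-0.02],[0,0,-0.02],[-0.024,0.033,-0.01],[-0.024,0.033,0],[-0.024,0.033,0],[-0.024,0.033,0],[-0.024,0.033,0],[0,0,0],[0,0,0]]' --rotation '[[0,0,0],[0,0,0],[0,0,0],[0,0,0],[0,0,0],[0,0,0],[0,0,0],[0,0,0],[0,0,0],[0,0,0],[0,0,0]]' --jaw '[0,0,0,0,0,0,0,0,0,0,0]'

```text
time_s: 13.5
tool_pos: [0.4356, -0.214, 0.3632]
tool_rot: [-179.9, 0.3, 36.4]
force: [0.6, 0.6, -7.0]
grip_width: 0.0236
grasp_force: 40.0
```

Run:
```python
from h import *
from cell import env
plan(env,[.434,-.214,.1185],-52.5);o=env.get_obs();print(o['grip_width'],o['grasp_force'],o['qpos'].round(1))
a=env.read_camera('scene')['image'][140:300,180:380]
b=env.read_camera('wrist')['image'];cv2.imwrite('pics/m3.png',np.hstack([cv2.resize(a,(400,320),interpolation=2),cv2.resize(b,(400,320))]))
```

```text
g [ 0.4348 -0.2142  0.1997] ty -53.55 tilt [-0.005  -0.0016 -1.    ] shift_tool [-0.0001 -0.0005  0.0812] turn_toolz -0.0183 q7 -32.1
0.02364925147716616 39.965804356033914 [-32.4  -2.8  54.7 110.6   2.6  71.3 -32.1]
```

View pics/m3.png

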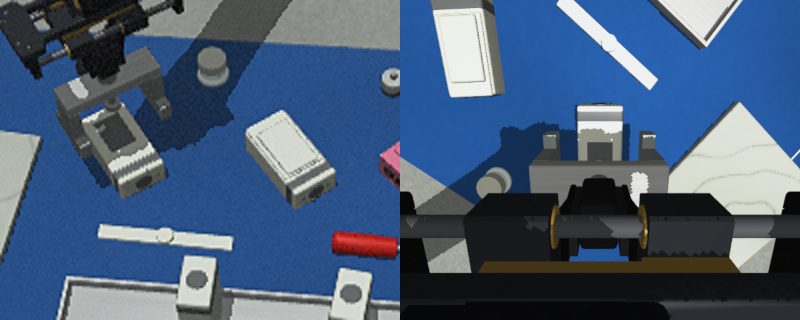

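send_rows --xyz '[[0,0,0.025],[0,0,0.025],[0,0,0.02],[0,0,0.01],[0,0,0],[0,0,0],[0,0,0],[0,0,0],[0,0,0],[0,0,0],[0,0,0],[0,0,0],[0,0,0],[0,0,0],[0,0,0],[0,0,0],[0,0,0],[0,0,0],[0,0,0]]' --rotation '[[0,0,0],[0,0,0],[0,0,0],[0,0,0],[0,0,0],[0,0,0],[0,0,0],[0,0,0],[0,0,0],[0,0,0],[0,0,0],[0,0,0],[0,0,0],[0,0,0],[0,0,0],[0,0,0],[0,0,0],[0,0,0],[0,0,0]]' --jaw '[0,0,0,0,0,0,0.45,0.45,0.45,0.45,0.45,0.45,0.45,0.45,0.45,0.45,0.45,0.45,0.45]'

```text
time_s: 15.5
tool_pos: [0.4363, -0.2145, 0.284]
tool_rot: [179.9, 0.2, 36.6]
force: [0.0, -0.3, -0.1]
grip_width: 0.0392
grasp_force: 0.0
```

Run:
```python
from h import *
from cell import env
plan(env,[.434,-.214,.1185],-52.5);o=env.get_obs();print(o['grip_width'],o['grasp_force'],o['qpos'].round(1))
a=env.read_camera('scene')['image'][150:260,180:300]
b=env.read_camera('wrist')['image'];cv2.imwrite('pics/m4.png',np.hstack([cv2.resize(a,(400,367),interpolation=2),cv2.resize(b,(400,367))]))
```

```text
g [ 0.436  -0.2151  0.1205] ty -53.41 tilt [-0.002  -0.0042 -1.    ] shift_tool [-0.0009 -0.0021  0.002 ] turn_toolz -0.0159 q7 -25.5
0.03916474567232693 0.0 [-30.7   5.1  56.5 115.9  -4.6  61.4 -25.5]
```

View pics/m4.png

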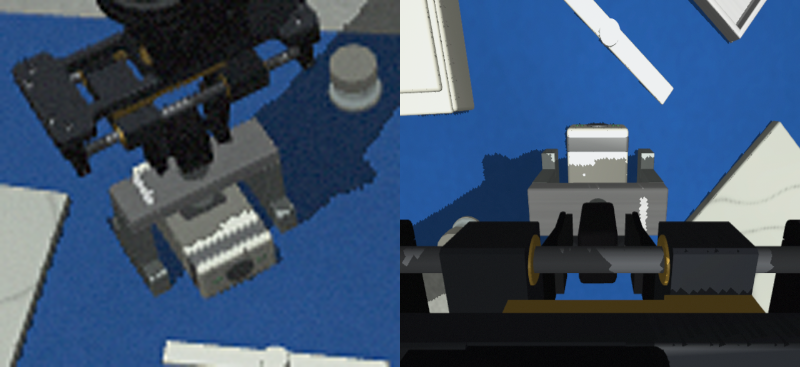

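send_rows --xyz '[[0,0,0],[0,0,0],[0,0,0],[0,0,0],[0,0,0],[0,0,0],[0,0,0],[0,0,-0.01],[0,0,-0.03],[0,0,-0.03],[0,0,-0.02],[-0.0148,0.041,0],[-0.0148,0.041,0],[-0.0148,0.041,0],[-0.0148,0.041,0],[-0.0148,0.041,0],[0,0,0],[0,0,0]]' --rotation '[[0,0,0],[0,0,0],[0,0,0],[0,0,0],[0,0,0],[0,0,0],[0,0,0],[0,0,0],[0,0,0],[0,0,0],[0,0,0],[0,0,0],[0,0,0],[0,0,0],[0,0,0],[0,0,0],[0,0,0],[0,0,0]]' --jaw '[0,0,0,0,0,0,0,0,0,0,0,0,0,0,0,0,0,0]'

```text
time_s: 17.4
tool_pos: [0.4982, -0.4243, 0.3734]
tool_rot: [180.0, 0.4, 36.4]
force: [-0.5, 0.1, -5.9]
grip_width: 0.0238
grasp_force: 39.8
```

Run:
```python
from h import *
from cell import env
plan(env,[.499,-.424,.1325],-53);o=env.get_obs();print(o['grip_width'],o['grasp_force'],o['qpos'].round(1))
```

```text
g [ 0.4973 -0.425   0.2099] ty -53.61 tilt [-0.006  -0.0046 -1.    ] shift_tool [0.0026 0.0002 0.0774] turn_toolz -0.0106 q7 2.4
0.02375393921848946 39.78384749115321 [ -3.9  28.9  58.2  86.5 -24.4  78.3   2.4]
```

send_rows --xyz '[[0.0025,0,0.025],[0,0,0.025],[0,0,0.02],[0,0,0.007],[0,0,0],[0,0,0],[0,0,0],[0,0,0],[0,0,0],[0,0,0],[0,0,0],[0,0,0],[0,0,0],[0,0,0],[0,0,-0.03],[0,0,-0.04],[0,0,-0.04],[0,0,0]]' --rotation '[[0,0,0],[0,0,0],[0,0,0],[0,0,0],[0,0,0],[0,0,0],[0,0,0],[0,0,0],[0,0,0],[0,0,0],[0,0,0],[0,0,0],[0,0,0],[0,0,0],[0,0,0],[0,0,0],[0,0,0],[0,0,0]]' --jaw '[0,0,0,0,0,0,0.6,0.6,0.6,0.6,0.6,0.6,0.6,0.6,0.8,1,1,1]'

```text
time_s: 19.2
tool_pos: [0.5016, -0.4228, 0.4139]
tool_rot: [179.3, 0.1, 36.6]
force: [0.0, -0.2, -0.9]
grip_width: 0.0762
grasp_force: 0.0
```

Run:
```python
from h import *
from cell import env
plan(env,[.432,-.011,.2],-52);o=env.get_obs();print(o['grip_width'],o['qpos'].round(1))
c=env.read_camera('top');im=c['image'];cv2.imwrite('pics/t2.png',im)
hsv=cv2.cvtColor(im,cv2.COLOR_BGR2HSV)
m=(hsv[...,1]<110).astype(np.uint8);cs,_=cv2.findContours(m,1,1)
for k in cs:
    a=cv2.contourArea(k)
    if 600<a<1500:
        q=cv2.minAreaRect(k);b=np.array([ray(c,*p,.03)[:2] for p in cv2.boxPoints(q)])
        print(int(a),np.round(q[0]),b.round(3).tolist(),ray(c,*q[0],.018)[:2].round(4))
# box: dark, inner
k=[(145,229),(208,236),(198,312),(134,306)]
print('box',np.mean([ray(c,*p,.045) for p in k],0).round(3),[ray(c,*p,.045)[:2].round(3).tolist() for p in k])
```

```text
g [ 0.5025 -0.4245  0.2504] ty -53.43 tilt [ 0.0055 -0.0102 -0.9999] shift_tool [ 0.1898 -0.3747  0.0458] turn_toolz -0.0249 q7 1.5
0.07624474509120877 [ -4.5  27.5  59.2  83.5 -23.5  81.7   1.5]
969 [487. 361.] [[0.244, -0.35], [0.339, -0.478], [0.275, -0.525], [0.181, -0.398]] [ 0.2589 -0.4414]
947 [265. 297.] [[0.394, 0.219], [0.474, 0.138], [0.428, 0.093], [0.349, 0.174]] [0.4116 0.1574]
960 [402. 293.] [[0.457, -0.152], [0.497, -0.205], [0.407, -0.272], [0.367, -0.22]] [ 0.4326 -0.2143]
914 [327. 291.] [[0.457, 0.05], [0.496, 0.002], [0.408, -0.069], [0.369, -0.021]] [ 0.433  -0.0097]
box [0.475 0.407 0.045] [[0.585, 0.487], [0.571, 0.315], [0.366, 0.329], [0.377, 0.499]]
```

View pics/t2.png

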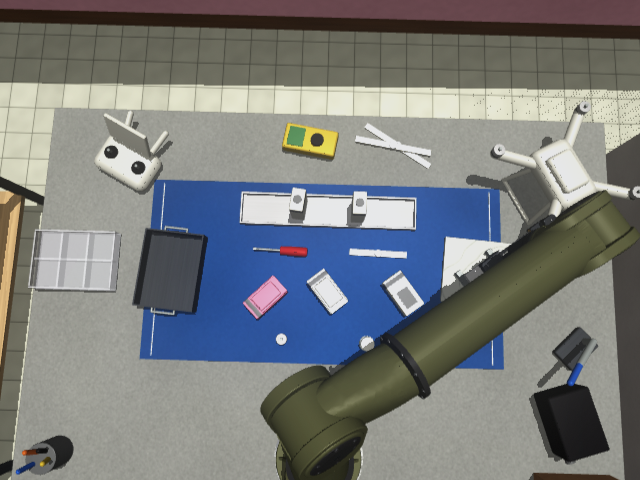

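send_rows --xyz '[[0.019,-0.0375,0],[0.019,-0.0375,0],[0.019,-0.0375,0],[0.019,-0.0375,0],[0.019,-0.0375,0],[0.019,-0.0375,0],[0.019,-0.0375,0],[0.019,-0.0375,0],[0.019,-0.0375,0.02],[0.019,-0.0375,0.025],[0,0,0],[0,0,0]]' --rotation '[[0.011,0,-0.02],[0,0,0],[0,0,0],[0,0,0],[0,0,0],[0,0,0],[0,0,0],[0,0,0],[0,0,0],[0,0,0],[0,0,0],[0,0,0]]' --jaw '[1,1,1,1,1,1,1,1,1,1,1,1]'

```text
time_s: 20.45
tool_pos: [0.4219, -0.0073, 0.3636]
tool_rot: [-179.5, 0.4, 37.9]
force: [0.1, 0.1, -0.7]
grip_width: 0.0868
grasp_force: 0.0
```

Run:
```python
from h import *
from cell import env
plan(env,[.4325,-.0105,.022],-52);o=env.get_obs();print(o['grip_width'],o['qpos'].round(1))
```

```text
g [ 0.42   -0.0068  0.2001] ty -52.12 tilt [-0.0111  0.0031 -0.9999] shift_tool [0.0087 0.0122 0.1779] turn_toolz -0.002 q7 -63.1
0.08684290101776357 [-49.2 -13.3  41.7 117.6   8.9  73.2 -63.1]
```

send_rows --xyz '[[0.0075,0.0115,0],[0,0,0.04],[0,0,0.04],[0,0,0.03]]' --rotation '[[-0.009,0.007,0],[0,0,0],[0,0,0],[0,0,0]]' --jaw '[1,1,1,1]'

```text
time_s: 20.85
tool_pos: [0.4357, -0.0139, 0.2534]
tool_rot: [180.0, -0.2, 37.6]
force: [-0.7, 0.1, -0.3]
grip_width: 0.087
grasp_force: 0.0
```

Run:
```python
from h import *
from cell import env
plan(env,[.4325,-.0105,.022],-52);o=env.get_obs();print(o['grip_width'],o['qpos'].round(1))
```

```text
g [ 0.4361 -0.0137  0.0899] ty -52.42 tilt [ 0.0025  0.0013 -1.    ] shift_tool [-0.0011 -0.0048  0.0679] turn_toolz -0.0074 q7 -54.6
0.08699282310459772 [-49.7  -1.6  48.3 123.8   1.4  57.2 -54.6]
```

send_rows --xyz '[[0,-0.0045,0.02],[0,0,0.025],[0,0,0.02],[0,0,0.002],[0,0,0],[0,0,0],[0,0,0],[0,0,0],[0,0,0],[0,0,0],[0,0,0],[0,0,0]]' --rotation '[[0,0,0],[0,0,0],[0,0,0],[0,0,0],[0,0,0],[0,0,0],[0,0,0],[0,0,0],[0,0,0],[0,0,0],[0,0,0],[0,0,0]]' --jaw '[1,1,1,1,1,0.4,0.4,0.4,0.4,0.4,0.4,0.4]' --newtons 40

```text
time_s: 22.05
tool_pos: [0.4338, -0.0088, 0.1883]
tool_rot: [179.9, -0.2, 37.7]
force: [0.5, -0.4, 5.7]
grip_width: 0.0597
grasp_force: 39.9
```

Run:
```python
from h import *
from cell import env
plan(env,[.475,.407,.2],0);o=env.get_obs();print(o['grip_width'],o['grasp_force'],o['force'],o['qpos'].round(1))
```

```text
g [ 0.4344 -0.0085  0.0248] ty -52.27 tilt [ 0.0037  0.0017 -1.    ] shift_tool [ 0.2871 -0.3036 -0.1743] turn_toolz -0.9123 q7 -47.5
0.05969284013492376 39.91898640990257 [ 0.50078038 -0.37508565  5.68416768] [-48.5   7.1  48.6 127.   -7.3  48.3 -47.5]
```

send_rows --xyz '[[0,0,-0.01],[0,0,-0.02],[0,0,-0.025],[0,0,-0.025],[0,0,-0.025],[0,0,0],[0,0,0],[0,0,0],[0,0,0],[0,0,0],[0.0463,0.0022,0],[0.0463,0.0022,0],[0.0463,0.0022,0],[0.0463,0.0022,0],[0.0463,0.0022,0],[0.0463,0.0022,0],[0.0463,0.0022,0],[0.0463,0.0022,0],[0.0463,0.0022,0],[0,0,0]]' --rotation '[[0,0,0],[0,0,0],[0,0,0],[0,0,-0.12],[0,0,-0.12],[0,0,-0.12],[0,0,-0.12],[0,0,-0.13],[0,0,-0.13],[0,0,-0.12],[0,0,0],[0,0,0],[0,0,0],[0,0,0],[0,0,0],[0,0,0],[0,0,0],[0,0,0],[0,0,0],[0,0,0]]' --jaw '[0.4,0.4,0.4,0.4,0.4,0.4,0.4,0.4,0.4,0.4,0.4,0.4,0.4,0.4,0.4,0.4,0.4,0.4,0.4,0.4]'

```text
time_s: 24.05
tool_pos: [0.471, 0.4145, 0.2921]
tool_rot: [180.0, -0.2, 87.6]
force: [-0.8, -0.5, -3.9]
grip_width: 0.0599
grasp_force: 39.9
```

Run:
```python
from h import *
from cell import env
plan(env,[.475,.407,.032],-3);o=env.get_obs();print(o['grip_width'],o['grasp_force'],o['force'],o['qpos'].round(1))
a=env.read_camera('scene')['image'][140:300,400:600];b=env.read_camera('wrist')['image']
cv2.imwrite('pics/b1.png',np.hstack([cv2.resize(a,(400,320),interpolation=2),cv2.resize(b,(400,320))]))
```

```text
g [0.4711 0.4151 0.1286] ty -2.42 tilt [ 4.0e-04  3.6e-03 -1.0e+00] shift_tool [-0.0083  0.0042  0.0965] turn_toolz 0.0101 q7 -35.8
0.05987253656994068 39.91189875639975 [-0.83552432 -0.49940444 -3.89802219] [-71.1  22.3  34.2  95.5 -13.6  66.2 -35.8]
```

View pics/b1.png

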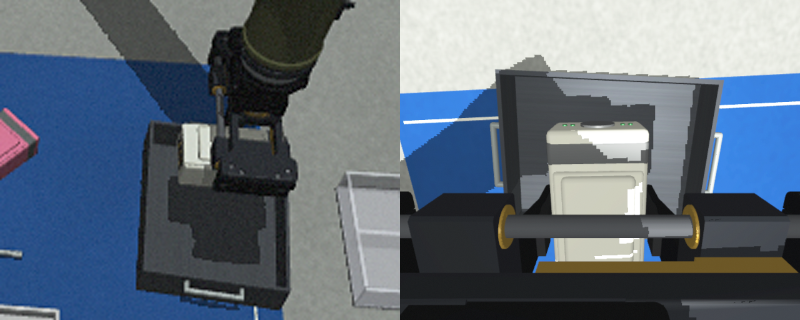

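send_rows --xyz '[[-0.008,0.004,0.02],[0,0,0.03],[0,0,0.025],[0,0,0.015],[0,0,0.008],[0,0,0],[0,0,0]]' --rotation '[[0,0,0],[0,0,0],[0,0,0],[0,0,0],[0,0,0],[0,0,0],[0,0,0]]' --jaw '[0.4,0.4,0.4,0.4,0.4,0.4,0.4]'

```text
time_s: 24.85
tool_pos: [0.4794, 0.3981, 0.2035]
tool_rot: [180.0, -0.4, 86.9]
force: [-12.8, -6.4, 39.7]
grip_width: 0.0599
grasp_force: 40.0
```

Run:
```python
from h import *
from cell import env
plan(env,[.475,.407,.032],-3);o=env.get_obs();print(o['grip_width'],o['grasp_force'],o['force'],o['qpos'].round(1))
```

```text
g [0.4796 0.3992 0.0401] ty -3.05 tilt [ 0.001  0.007 -1.   ] shift_tool [ 0.0075 -0.005   0.0081] turn_toolz -0.0009 q7 -31.9
0.05986537262814625 40.01618402078748 [-12.84767209  -6.3857496   39.68204416] [-68.1  27.6  32.6 100.1 -17.6  57.1 -31.9]
```

send_rows --xyz '[[0,0,-0.02],[0,0,-0.02],[0,0,0],[0,0,0]]' --rotation '[[0,0,0],[0,0,0],[0,0,0],[0,0,0]]' --jaw '[0.4,0.4,0.4,0.4]'

```text
time_s: 25.25
tool_pos: [0.4782, 0.3971, 0.2354]
tool_rot: [179.9, -0.1, 86.9]
force: [-0.7, -0.2, -3.7]
grip_width: 0.06
grasp_force: 40.0
```

Run:
```python
from h import *
from cell import env
plan(env,[.475,.407,.032],-3);o=env.get_obs();print(o['grip_width'],o['grasp_force'],o['force'],o['qpos'].round(1))
a=env.read_camera('scene')['image'][150:300,420:580];b=env.read_camera('wrist')['image'][60:420]
cv2.imwrite('pics/b2.png',np.hstack([cv2.resize(a,(360,360),interpolation=2),cv2.resize(b,(440,360))]))
```

```text
g [0.4785 0.3974 0.072 ] ty -3.07 tilt [ 0.0019  0.0015 -1.    ] shift_tool [ 0.0093 -0.0041  0.04  ] turn_toolz -0.0012 q7 -33.2
0.06000420152272466 39.99641098547727 [-0.68682107 -0.1904778  -3.74937997] [-69.2  25.2  33.6  99.1 -15.8  60.3 -33.2]
```

View pics/b2.png

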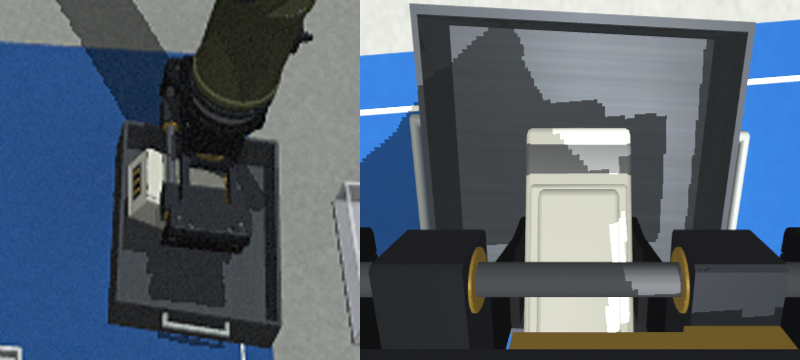

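Run:
```python
from h import *
from cell import env
c=env.read_camera('wrist');im=c['image']
for x,y in((413,5),(755,22),(432,260),(720,260)):
    print(ray(c,(x-360)*640/440,60+y,.045).round(4))
print('pack far end top edge',[ray(c,(x-360)*640/440,60+y,.083).round(4) for x,y in((527,130),(630,130))])
print((-np.array(c['R']).T@c['t']).round(3))
c=env.read_camera('scene');
# box corners in scene (first pic): 
for p in((473,203),(544,208),(543,291),(469,284)): print('s',ray(c,*p,.045).round(4))
```

```text
[0.3832 0.506  0.045 ]
[0.5903 0.4887 0.045 ]
[0.37  0.389 0.045]
[0.5801 0.378  0.045 ]
pack far end top edge [array([0.4541, 0.4561, 0.083 ]), array([0.5068, 0.4534, 0.083 ])]
[0.481 0.475 0.215]
s [0.3793 0.3416 0.045 ]
s [0.3814 0.5081 0.045 ]
s [0.6061 0.4817 0.045 ]
s [0.6012 0.3226 0.045 ]
```

send_rows --xyz '[[0.0197,0.0015,0],[0,0,0.015],[0,0,0.015],[0,0,0.008],[0,0,0],[0,0,0]]' --rotation '[[0,0,0.025],[0,0,0],[0,0,0],[0,0,0],[0,0,0],[0,0,0]]' --jaw '[0.4,0.4,0.4,0.4,0.4,0.4]'

```text
time_s: 26.05
tool_pos: [0.4808, 0.4165, 0.196]
tool_rot: [179.9, 0.0, 85.5]
force: [-0.2, 0.4, -3.4]
grip_width: 0.0599
grasp_force: 40.0
```

Run:
```python
from h import *
from cell import env
plan(env,[.481,.417,.030],-4.5);o=env.get_obs();print(o['grip_width'],o['grasp_force'],o['force'],o['qpos'].round(1))
```

```text
g [0.4809 0.4164 0.0325] ty -4.49 tilt [ 1.e-03 -4.e-04 -1.e+00] shift_tool [0.0006 0.     0.0025] turn_toolz 0.0002 q7 -34.3
0.05988384969442766 39.99543597456068 [-0.23291235  0.37340922 -3.40773019] [-68.7  29.7  32.3  98.3 -18.2  57.4 -34.3]
```

Free of the wall. I'll lower the last few mm, release and retreat.

send_rows --xyz '[[0,0,0.0025],[0,0,0],[0,0,0],[0,0,0],[0,0,0],[0,0,0],[0,0,0],[0,0,0],[0,0,-0.03],[0,0,-0.04],[0,0,-0.04],[0,0,-0.04],[0,0,-0.04],[0,0,0]]' --rotation '[[0,0,0],[0,0,0],[0,0,0],[0,0,0],[0,0,0],[0,0,0],[0,0,0],[0,0,0],[0,0,0],[0,0,0],[0,0,0],[0,0,0],[0,0,0],[0,0,0]]' --jaw '[0.4,0.4,0.85,0.85,0.85,0.85,0.85,0.85,0.85,0.85,0.85,0.85,0.85,0.85]'

```text
time_s: 27.45
tool_pos: [0.4821, 0.418, 0.392]
tool_rot: [179.5, -0.6, 85.6]
force: [-0.5, -0.5, 0.7]
grip_width: 0.074
grasp_force: 0.0
```

Run:
```python
from h import *
from cell import env
plan(env,[.55,-.1,.2],-52);o=env.get_obs();print(o['grip_width'],o['qpos'].round(1))
a=env.read_camera('scene')['image'];c=env.read_camera('top');im=c['image']
cv2.imwrite('pics/b3.png',np.vstack([a[140:340,100:580],im[150:350,110:590]]))
hsv=cv2.cvtColor(im,cv2.COLOR_BGR2HSV)
m=(hsv[...,1]<110).astype(np.uint8);cs,_=cv2.findContours(m,1,1)
for k in cs:
    A=cv2.contourArea(k)
    if 600<A<1500:
        q=cv2.minAreaRect(k);b=np.array([ray(c,*p,.03)[:2] for p in cv2.boxPoints(q)]);print(int(A),np.round(q[0]),b.round(3).tolist(),ray(c,*q[0],.018)[:2].round(4))
```

```text
g [0.4837 0.4196 0.2285] ty -4.45 tilt [ 0.0101  0.0102 -0.9999] shift_tool [-0.5132  0.1061  0.0239] turn_toolz 0.83 q7 -39.0
0.07399709876268752 [-72.   19.1  36.3  87.6 -11.6  76.2 -39. ]
948 [265. 297.] [[0.394, 0.219], [0.474, 0.138], [0.428, 0.093], [0.349, 0.174]] [0.4116 0.1574]
957 [402. 293.] [[0.457, -0.152], [0.497, -0.205], [0.407, -0.272], [0.368, -0.219]] [ 0.4328 -0.2141]
```

View pics/b3.png

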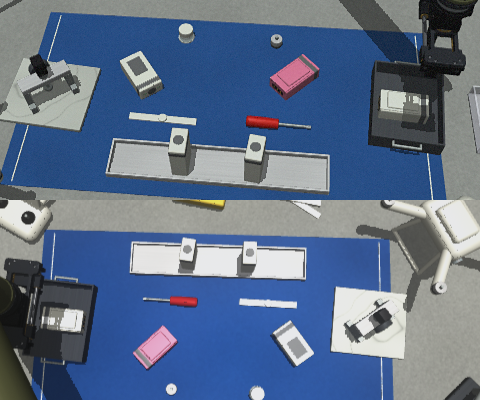

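send_rows --xyz '[[0,0,0],[0,0,0],[0,0,0],[0,0,0],[0,0,0],[0,0,0],[0,0,0],[-0.0215,0.0391,0],[-0.0215,0.0391,0],[-0.0215,0.0391,0],[-0.0215,0.0391,0],[-0.0215,0.0391,0],[-0.0215,0.0391,0],[-0.0215,0.0391,0],[-0.0215,0.0391,0],[-0.0215,0.0391,0],[-0.0215,0.0391,0],[-0.0215,0.0391,0],[-0.0215,0.0391,0],[0,0,0]]' --rotation '[[0,0,0.12],[0,0,0.12],[0,0,0.12],[0,0,0.12],[0,0,0.12],[0,0,0.12],[0,0,0.12],[0,0,0],[0,0,0],[0,0,0],[0,0,0],[0,0,0],[0,0,0],[0,0,0],[0,0,0],[0,0,0],[0,0,0],[0,0,0],[0,0,0],[0,0,0]]' --jaw '[1,1,1,1,1,1,1,1,1,1,1,1,1,1,1,1,1,1,1,1]'

```text
time_s: 29.55
tool_pos: [0.5592, -0.1197, 0.3833]
tool_rot: [179.8, 0.1, 36.8]
force: [-0.2, -0.3, 0.4]
grip_width: 0.0876
grasp_force: 0.0
```

send_rows --xyz '[[0,0,0],[0,0,0],[0,0,0],[0,0,0],[0,0,0],[0,0,0]]' --rotation '[[0,-0.1,0],[0,-0.1,0],[0,-0.1,0],[0,-0.1,0],[0,-0.12,0],[0,0,0]]' --jaw '[1,1,1,1,1,1]'

```text
time_s: 30.15
tool_pos: [0.5614, -0.1096, 0.3816]
tool_rot: [-179.9, 29.9, 37.6]
force: [1.0, 0.3, -0.6]
grip_width: 0.0874
grasp_force: 0.0
```

```bash
cat >> h.py <<'E'
def plan2(env,g,yaw,th):
    """grasp point g, tool y heading yaw, tilt th (deg) about tool y: shift in tool axes of TCP, rotvec in tool axes"""
    o=env.get_obs();M=Ro.from_euler('xyz',o['tool_rot'],degrees=True).as_matrix()
    y=np.radians(yaw);Y=np.array([np.cos(y),np.sin(y),0]);X=np.array([-np.sin(y),np.cos(y),0])
    T=np.c_[X,Y,[0,0,-1]]@Ro.from_euler('y',th,degrees=True).as_matrix()
    t=np.array(g)-T[:,2]*env.grip_depth
    print('TCP',o['tool_pos'].round(4),'->',t.round(4),'shift now-axes',(M.T@(t-o['tool_pos'])).round(4),'shift end-axes',(T.T@(t-o['tool_pos'])).round(4),'rotvec',Ro.from_matrix(M.T@T).as_rotvec().round(4),'g',(o['tool_pos']+M[:,2]*env.grip_depth).round(4))
    print('q',o['qpos'].round(1),'w',round(float(o['grip_width']),4),'F',o['force'].round(1),'gf',round(float(o['grasp_force']),1))
E
python3 - <<'E'
from h import *
from cell import env
plan2(env,[.441,-.208,.025],-52.5,-30)
E
```

```text
TCP [ 0.5614 -0.1096  0.3816] -> [ 0.5059 -0.1582  0.1666] shift now-axes [0.0434 0.005  0.2231] shift end-axes [0.0437 0.0048 0.223 ] rotvec [-0.0006 -0.001   0.0022] g [ 0.4966 -0.1592  0.2399]
q [-43.1  28.8  61.7  90.5  -0.4  92.5 -33. ] w 0.0874 F [ 1.   0.3 -0.6] gf 0.0
```

send_rows --xyz '[[0.0435,0.005,0],[0,0,0.04],[0,0,0.04],[0,0,0.04],[0,0,0.035],[0,0,0]]' --rotation '[[0,0,0],[0,0,0],[0,0,0],[0,0,0],[0,0,0],[0,0,0]]' --jaw '[1,1,1,1,1,1]'

```text
time_s: 30.75
tool_pos: [0.5292, -0.1402, 0.2246]
tool_rot: [-179.7, 29.8, 37.3]
force: [-0.3, 0.5, 0.8]
grip_width: 0.087
grasp_force: 0.0
```

Run:
```python
from h import *
from cell import env
plan2(env,[.441,-.208,.025],-52.5,-30)
```

```text
TCP [ 0.5292 -0.1402  0.2246] -> [ 0.5059 -0.1582  0.1666] shift now-axes [0.0033 0.0006 0.065 ] shift end-axes [0.0034 0.0001 0.065 ] rotvec [-0.0074 -0.0029 -0.0024] g [ 0.4639 -0.1887  0.0828]
q [-38.7  35.6  57.4 102.7  -5.6  75.1 -32.3] w 0.087 F [-0.3  0.5  0.8] gf 0.0
```

send_rows --xyz '[[0.003,0,0.02],[0,0,0.02],[0,0,0.02],[0,0,0.005],[0,0,0],[0,0,0],[0,0,0],[0,0,0],[0,0,0],[0,0,0],[0,0,0],[0,0,0]]' --rotation '[[-0.007,0,0],[0,0,0],[0,0,0],[0,0,0],[0,0,0],[0,0,0],[0,0,0],[0,0,0],[0,0,0],[0,0,0],[0,0,0],[0,0,0]]' --jaw '[1,1,1,1,1,0.4,0.4,0.4,0.4,0.4,0.4,0.4]' --newtons 45

```text
time_s: 31.95
tool_pos: [0.5099, -0.1572, 0.1704]
tool_rot: [179.7, 29.6, 37.5]
force: [0.5, 3.6, 5.6]
grip_width: 0.0598
grasp_force: 44.9
```

Run:
```python
from h import *
from cell import env
plan2(env,[.58,-.2,.22],-52.5,-30)
```

```text
TCP [ 0.5099 -0.1572  0.1704] -> [ 0.6449 -0.1502  0.3616] shift now-axes [ 0.0023  0.0779 -0.2208] shift end-axes [ 0.0007  0.0766 -0.2212] rotvec [ 0.0056 -0.0067 -0.0005] g [ 0.4464 -0.2071  0.0283]
q [-36.4  38.4  55.5 106.8  -7.3  67.6 -31.2] w 0.0598 F [0.5 3.6 5.6] gf 44.9
```

send_rows --xyz '[[-0.005,0,-0.0087],[-0.01,0,-0.0173],[-0.015,0,-0.026],[-0.02,0,-0.0346],[-0.02,0,-0.0346],[-0.015,0,-0.026],[0,0,0]]' --rotation '[[0,0,0],[0,0,0],[0,0,0],[0,0,0],[0,0,0],[0,0,0],[0,0,0]]' --jaw '[0.4,0.4,0.4,0.4,0.4,0.4,0.4]'

```text
time_s: 32.65
tool_pos: [0.5091, -0.159, 0.3437]
tool_rot: [179.3, 29.3, 37.3]
force: [-0.8, -0.7, -4.6]
grip_width: 0.0598
grasp_force: 44.9
```

Run:
```python
from h import *
from cell import env
plan2(env,[.653,-.2,.25],-90,60)
```

```text
TCP [ 0.5091 -0.159   0.3437] -> [ 0.5114 -0.2     0.3318] shift now-axes [-0.0142  0.0338  0.0221] shift end-axes [-0.0092  0.041   0.008 ] rotvec [-0.1806  1.4938  0.7026] g [ 0.4467 -0.2091  0.2012]
q [-44.4  25.1  65.2 100.1   2.6  84.2 -31.5] w 0.0598 F [-0.8 -0.7 -4.6] gf 44.9
```

send_rows --xyz '[[0,0,0],[0,0,0],[0,0,0],[0,0,0],[0,0,0],[0,0,0]]' --rotation '[[-0.015,0.1245,0.0585],[-0.015,0.1245,0.0585],[-0.015,0.1245,0.0585],[-0.015,0.1245,0.0585],[-0.015,0.1245,0.0585],[-0.015,0.1245,0.0585]]' --jaw '[0.4,0.4,0.4,0.4,0.4,0.4]'

```text
time_s: 33.25
tool_pos: [0.5073, -0.1576, 0.3383]
tool_rot: [171.9, -15.0, 20.7]
force: [-0.3, -0.8, -3.8]
grip_width: 0.0594
grasp_force: 44.9
```

Run:
```python
from h import *
from cell import env
plan2(env,[.653,-.2,.25],-90,60)
```

```text
TCP [ 0.5073 -0.1576  0.3383] -> [ 0.5114 -0.2     0.3318] shift now-axes [-0.0125  0.0403  0.0092] shift end-axes [-0.0036  0.0424  0.0068] rotvec [-0.0918  0.7529  0.3482] g [ 0.5546 -0.1644  0.1819]
q [-53.4  -3.5  67.9 114.2   1.7  50.2 -56.4] w 0.0594 F [-0.3 -0.8 -3.8] gf 44.9
```

send_rows --xyz '[[0,0.007,0],[0,0.007,0],[0,0.007,0]]' --rotation '[[-0.015,0.1245,0.0585],[-0.015,0.1245,0.0585],[-0.015,0.1245,0.0585]]' --jaw '[0.4,0.4,0.4]'

```text
time_s: 33.55
tool_pos: [0.5124, -0.1774, 0.341]
tool_rot: [172.9, -37.6, 12.9]
force: [0.3, 0.3, -4.2]
grip_width: 0.06
grasp_force: 44.9
```

Run:
```python
from h import *
from cell import env
plan2(env,[.653,-.2,.25],-90,60)
```

```text
TCP [ 0.5124 -0.1774  0.341 ] -> [ 0.5114 -0.2     0.3318] shift now-axes [-0.0104  0.0211  0.0063] shift end-axes [-0.0085  0.0226  0.0037] rotvec [-0.0476  0.3794  0.1725] g [ 0.6134 -0.1752  0.2124]
q [-50.2 -14.2  65.7 121.1   1.   28.4 -61.2] w 0.06 F [ 0.3  0.3 -4.2] gf 44.9
```

send_rows --xyz '[[-0.018,0.007,0.024],[-0.018,0.007,0.024],[0,0.007,0]]' --rotation '[[0,0,0],[-0.0,0.0,0.0],[-0.015,0.1245,0.0585]]' --jaw '[0.4,0.4,0.4]'

```text
time_s: 33.85
tool_pos: [0.5151, -0.1895, 0.3026]
tool_rot: [174.7, -42.7, 10.5]
force: [1.0, 2.7, -2.6]
grip_width: 0.0598
grasp_force: 44.9
```

Run:
```python
from h import *
from cell import env
plan2(env,[.653,-.2,.16],-90,60)
```

```text
TCP [ 0.5151 -0.1895  0.3026] -> [ 0.5114 -0.2     0.2418] shift now-axes [-0.0453  0.0059  0.0417] shift end-axes [-0.0545  0.0105  0.0272] rotvec [-0.0517  0.2958  0.1286] g [ 0.6264 -0.1842  0.1829]
q [-47.8  -4.9  70.5 124.2 -37.3  22.4 -27. ] w 0.0598 F [ 1.   2.7 -2.6] gf 44.9
```

```bash
cat > fk.py <<'E'
from h import *
from scipy.optimize import least_squares
import itertools
D=[([-71.502,18.436,-4.017,83.175,1.294,78.540,-3.260],[.1975,.6191,.4037],[-179.89,0,162.31]),
([-8.6,30.4,65.9,84.8,-27.6,82.6,-58.8],[.4994,-.4171,.4061],[179.8,0,-26.6]),
([-41.3,-9.7,35.8,116.4,6.3,71.9,-61.1],[.4339,-.0099,.3617],[179.9,.3,36.7]),
([-71.1,22.3,34.2,95.5,-13.6,66.2,-35.8],[.471,.4145,.2921],[180,-.2,87.6]),
([-43.1,28.8,61.7,90.5,-.4,92.5,-33],[.5614,-.1096,.3816],[-179.9,29.9,37.6]),
([-53.4,-3.5,67.9,114.2,1.7,50.2,-56.4],[.5073,-.1576,.3383],[171.9,-15,20.7]),
([-50.2,-14.2,65.7,121.1,1,28.4,-61.2],[.5124,-.1774,.341],[172.9,-37.6,12.9]),
([-47.8,-4.9,70.5,124.2,-37.3,22.4,-27],[.5151,-.1895,.3026],[174.7,-42.7,10.5])]
def fk(q,p,s):
    h,L1,L2,L3,a,b,c7=p;E=lambda ax,d:Ro.from_euler(ax,d,degrees=True).as_matrix();e=np.array([0,0,1.]);x=np.array([1.,0,0])
    R=E('z',s[0]*q[0])@E('y',q[1]);P=np.array([0,0,h])
    R=R@E('z',s[1]*q[2]);P=P+R@(L1*e+a*x);R=R@E('y',q[3]);P=P+R@(-a*x);R=R@E('z',s[2]*q[4]);P=P+R@(L2*e)
    R=R@E('y',q[5]);P=P+R@(b*x+L3*e);R=R@E('z',s[3]*q[6]+c7);return P,R
def res(p,s,D=D):
    r=[]
    for q,t,e in D:
        P,R=fk(q,p,s);r+=list((P-t)*5)+list(((R-Ro.from_euler('xyz',e,degrees=True).as_matrix())).ravel())
    return np.array(r)
if __name__=='__main__':
    best=min((least_squares(res,[.3,.4,.4,.12,0,0,c],args=(s,)) for s in itertools.product((-1,1),repeat=4) for c in(0,90,180,-90)),key=lambda f:f.cost) if 0 else None
    o=[]
    for s in itertools.product((-1,1),repeat=4):
        for c in(0,90,180,-90):
            f=least_squares(res,[.3,.4,.4,.12,0,0,c],args=(s,));o.append((f.cost,s,f.x))
    o.sort(key=lambda z:z[0]);print(o[0],o[1][0])
E
python3 fk.py
```

```text
(np.float64(0.03759434977724509), (-1, -1, -1, -1), array([ 2.66133990e-01,  4.39838182e-01,  5.14855199e-01,  1.78180122e-01,
        2.90048649e-03, -1.03398077e-02,  9.00028311e+01])) 0.037594349777245135
```

```bash
cat > ik.py <<'E'
from fk import *
p=least_squares(res,[.266,.44,.515,.178,0,0,90],args=((-1,)*4,)).x;s=(-1,)*4
lo=np.array([-163.9,-17.2,-79.2,3.3,-89.2,5.5,-154.2]);hi=np.array([163.9,119.8,71.1,140.2,269,117.6,154.2])
def target(g,yaw,th):
    y=np.radians(yaw);T=np.c_[[-np.sin(y),np.cos(y),0],[np.cos(y),np.sin(y),0],[0,0,-1]]@Ro.from_euler('y',th,degrees=True).as_matrix()
    return np.array(g)-T[:,2]*.164,T
def ik(g,yaw,th,j3,q0):
    t,T=target(g,yaw,th)
    f=lambda q:np.r_[(fk(q,p,s)[0]-t)*5,(fk(q,p,s)[1]-T).ravel(),(q[2]-j3)*.01]
    r=least_squares(f,np.clip(q0,lo+.1,hi-.1),bounds=(lo,hi),x_scale=30);return r.x,r.cost
if __name__=='__main__':
    print(np.abs(res(p,s).reshape(8,12)).max(1).round(3))
    q0=np.array(D[-1][0])
    for g,yaw,th in(([.653,-.2,.1],-90,60),([.653,-.2,.1],-110,60),([.653,-.2,.1],-70,60),([.653,-.2,.1],-90,75),([.653,-.2,.2],-90,60)):
        for j3 in(70,40,10,-20,-50):
            q,c=ik(g,yaw,th,j3,q0)
            print(g[2],yaw,th,j3,q.round(0),round(c,4))
E
python3 ik.py
```

```text
[0.122 0.035 0.137 0.062 0.05  0.087 0.1   0.052]
0.1 -90 60 70 [-32.  11.  63. 129. -89.  31.  14.] 0.0799
0.1 -90 60 40 [ -6.  10.  36. 127. -89.  29.  17.] 0.0646
0.1 -90 60 10 [ 22.  10.   7. 127. -89.  27.  20.] 0.0555
0.1 -90 60 -20 [ 52.  12. -23. 126. -89.  23.  24.] 0.0475
0.1 -90 60 -50 [ 82.  20. -54. 126. -89.  16.  31.] 0.0369
0.1 -110 60 70 [-54.  18.  70. 128. -89.   6. -16.] 0.0814
0.1 -110 60 40 [-25.  10.  43. 128. -89.   6.  -7.] 0.0886
0.1 -110 60 10 [  6.   7.  12. 128. -89.   6.  -2.] 0.096
0.1 -110 60 -20 [ 37.   6. -18. 129. -89.   6.   1.] 0.1025
0.1 -110 60 -50 [ 66.   4. -47. 131. -89.   6.   2.] 0.1102
0.1 -70 60 70 [-11.  24.  54. 120. -89.  61.  30.] 0.0498
0.1 -70 60 40 [  8.  21.  33. 120. -89.  56.  34.] 0.017
0.1 -70 60 10 [ 32.  20.   7. 120. -89.  50.  39.] 0.0038
0.1 -70 60 -20 [ 57.  21. -20. 121. -89.  42.  44.] 0.0
0.1 -70 60 -50 [ 84.  29. -50. 121. -79.  30.  42.] 0.0
0.1 -90 75 70 [-38.  -4.  71. 136. -89.  29.  25.] 0.2931
0.1 -90 75 40 [  5.   9.  31. 129. -89.  40.  24.] 0.274
0.1 -90 75 10 [ 39.  14.  -1. 127. -89.  41.  31.] 0.2446
0.1 -90 75 -20 [ 83.  31. -45. 125. -89.  36.  50.] 0.1963
0.1 -90 75 -50 [109.  68. -72. 128. -89.  11.  78.] 0.1124
0.2 -90 60 70 [-43.  -3.  71. 128. -89.  21.  18.] 0.0061
0.2 -90 60 40 [-12.  -0.  40. 128. -89.  24.  16.] 0.0068
0.2 -90 60 10 [ 18.  -0.  10. 128. -89.  24.  16.] 0.0069
0.2 -90 60 -20 [ 48.   0. -20. 127. -89.  24.  16.] 0.0068
0.2 -90 60 -50 [ 78.   1. -50. 127. -89.  24.  17.] 0.0066
```

```bash
cat > ik2.py <<'E'
from h import *
from fk import D,Ro
from scipy.optimize import least_squares
E=lambda ax,d:Ro.from_euler(ax,d,degrees=True).as_matrix()
def fk(q,p):
    # general: offset vector after each joint (x,z), all z-joints negative
    R=np.eye(3);P=np.zeros(3);ax='zyzyzyz';O=p[:14].reshape(7,2)
    for i in range(7):
        R=R@E(ax[i],(-q[i] if i%2==0 else q[i])+(p[14] if i==6 else 0));P=P+R@np.array([O[i,0],0,O[i,1]])
    return P,R
def res(p):
    r=[]
    for q,t,e in D:
        P,R=fk(q,p);r+=list((P-t)*5)+list((R-Ro.from_euler('xyz',e,degrees=True).as_matrix()).ravel())
    return np.r_[r,(p[:14]-p0[:14])*.05]
p0=np.r_[0,.266,0,0,0,.44,0,0,0,.515,0,0,0,.178,90]
p=least_squares(res,p0).x
lo=np.array([-163.9,-17.2,-79.2,3.3,-89.2,5.5,-154.2]);hi=np.array([163.9,119.8,71.1,140.2,269,117.6,154.2])
def target(g,yaw,th):
    y=np.radians(yaw);T=np.c_[[-np.sin(y),np.cos(y),0],[np.cos(y),np.sin(y),0],[0,0,-1]]@E('y',th)
    return np.array(g)-T[:,2]*.164,T
def ik(g,yaw,th,q0,m=4,w=.0005):
    t,T=target(g,yaw,th)
    def f(q):
        P,R=fk(q,p);return np.r_[(P-t)*5,(R-T).ravel(),(q-q0)*w]
    r=least_squares(f,np.clip(q0,lo+m,hi-m),bounds=(lo+m-.01,hi-m+.01),x_scale=30);e=f(r.x)[:12];return r.x,np.abs(e).max()
E
python3 - <<'E'
from ik2 import *
print(p.round(3),np.abs(res(p)[:96].reshape(8,12)).max(1).round(3))
q0=np.array(D[-1][0])
for th in(60,45):
  for yaw in range(-180,180,30):
    b=[]
    for st in(q0,[-20,20,20,110,0,40,0],[-20,20,20,110,-80,40,40],[0,20,-40,110,60,40,-60],[-20,20,20,110,90,40,-100]):
        q,e=ik([.657,-.195,.08],yaw,th,np.array(st,float),4,.0002);b.append((round(e,3),q.round(0).tolist()))
    b.sort();print(th,yaw,b[0])
E
```

```text
[ 8.000e-03  2.480e-01 -2.100e-02  2.000e-03  2.800e-02  4.420e-01
 -3.300e-02 -8.000e-03  2.000e-02  5.070e-01 -1.400e-02 -1.000e-03
 -1.600e-02  1.770e-01  9.001e+01] [0.065 0.042 0.035 0.029 0.026 0.022 0.013 0.012]
60 -180 (np.float64(0.31), [-50.0, 59.0, 67.0, 98.0, -17.0, 43.0, -150.0])
60 -150 (np.float64(0.149), [-58.0, 52.0, 67.0, 119.0, -9.0, 9.0, -150.0])
60 -120 (np.float64(0.229), [-58.0, 25.0, 67.0, 126.0, 29.0, 9.0, -150.0])
60 -90 (np.float64(0.141), [95.0, 30.0, -68.0, 129.0, -85.0, 9.0, 36.0])
60 -60 (np.float64(0.0), [38.0, 24.0, 3.0, 119.0, -85.0, 56.0, 46.0])
60 -30 (np.float64(0.0), [15.0, 43.0, 36.0, 96.0, -77.0, 93.0, 49.0])
60 0 (np.float64(0.0), [21.0, 55.0, 28.0, 69.0, -62.0, 111.0, 53.0])
60 30 (np.float64(0.058), [48.0, 72.0, -49.0, 47.0, 3.0, 114.0, 38.0])
60 60 (np.float64(0.198), [29.0, 64.0, -20.0, 47.0, 1.0, 114.0, 71.0])
60 90 (np.float64(0.208), [1.0, 65.0, 23.0, 47.0, -1.0, 114.0, 113.0])
60 120 (np.float64(0.035), [-17.0, 73.0, 50.0, 47.0, -3.0, 114.0, 144.0])
60 150 (np.float64(0.0), [-13.0, 52.0, 13.0, 71.0, 38.0, 95.0, 139.0])
45 -180 (np.float64(0.0), [25.0, 35.0, -36.0, 98.0, 67.0, 79.0, 141.0])
45 -150 (np.float64(0.036), [-56.0, 40.0, 67.0, 115.0, -1.0, 23.0, -150.0])
45 -120 (np.float64(0.034), [-50.0, 27.0, 67.0, 126.0, -85.0, 9.0, -33.0])
45 -90 (np.float64(0.0), [91.0, 32.0, -74.0, 127.0, 86.0, 9.0, -141.0])
45 -60 (np.float64(0.0), [-9.0, 27.0, 49.0, 115.0, -81.0, 60.0, 28.0])
45 -30 (np.float64(0.0), [6.0, 37.0, 40.0, 96.0, -68.0, 83.0, 41.0])
45 0 (np.float64(0.0), [13.0, 48.0, 33.0, 75.0, -55.0, 100.0, 53.0])
45 30 (np.float64(0.0), [16.0, 57.0, 24.0, 54.0, -39.0, 114.0, 65.0])
45 60 (np.float64(0.056), [26.0, 60.0, -14.0, 47.0, 1.0, 114.0, 74.0])
45 90 (np.float64(0.053), [5.0, 60.0, 16.0, 47.0, -1.0, 114.0, 109.0])
45 120 (np.float64(0.0), [-12.0, 59.0, 35.0, 56.0, 2.0, 104.0, 137.0])
45 150 (np.float64(0.0), [-22.0, 47.0, 33.0, 77.0, 17.0, 82.0, 150.0])
```

```bash
cat > sim.py <<'E'
from ik2 import *
from cell import env
from scipy.spatial.transform import Slerp
def step(q,t,T,n=4):
    q0=q.copy()
    for _ in range(n):
        P,R=fk(q,p);f0=np.r_[P-t,0,0,0];e=np.r_[t-P,Ro.from_matrix(T@R.T).as_rotvec()]
        J=np.zeros((6,7))
        for i in range(7):
            d=q.copy();d[i]+=.1;P2,R2=fk(d,p);J[:,i]=np.r_[P2-P,Ro.from_matrix(R2@R.T).as_rotvec()]/np.radians(.1)
        q=q+np.degrees(J.T@np.linalg.solve(J@J.T+1e-4*np.eye(6),e));q=np.clip(q,lo-0,hi+0)
    return q
def path(q,way,N=12,prt=True):
    P,R=fk(q,p)
    for t,T in way:
        S=Slerp([0,1],Ro.from_matrix([R,T]));
        for k in range(1,N+1): q=step(q,P+(t-P)*k/N,S(k/N).as_matrix())
        P,R=t,T;P1,R1=fk(q,p)
        if prt: print(q.round(0),'err',np.linalg.norm(P1-t).round(3),np.linalg.norm(Ro.from_matrix(R1.T@T).as_rotvec()).round(3))
    return q
def pose(tcp,yaw,th): return np.array(tcp),target([0,0,0],yaw,th)[1]
E
python3 - <<'E'
from sim import *
q=np.array(env.get_obs()['qpos']);print(q.round(1))
for yw in(-60,-50,-30):
  g=[.657,-.19,.08];t,_=target(g,yw,60)
  print(yw);path(q,[pose([.515,-.19,.34],-80,20),pose([.515,-.19,.34],yw,-10),pose([t[0],t[1],.34],yw,0),pose([t[0],t[1],.32],yw,30),pose([t[0],t[1],.28],yw,60),pose(t,yw,60)])
E
```

```text
[-47.8  -4.9  70.5 124.2 -37.3  22.4 -27. ]
-60
[-41.   3.  64. 112. -17.  51. -48.] err 0.0 0.0
[-37.  18.  62. 102.  -8.  75. -33.] err 0.0 0.0
[-25.  21.  59.  98. -19.  72. -21.] err 0.0 0.0
[-15.  14.  53. 108. -46.  59.  -2.] err 0.0 0.0
[ -2.  16.  46. 117. -84.  66.  31.] err 0.0 0.0
[ 12.  26.  31. 120. -89.  66.  46.] err 0.011 0.066
-50
[-41.   3.  64. 112. -17.  51. -48.] err 0.0 0.0
[-38.  17.  61. 103.  -6.  74. -25.] err 0.0 0.0
[-21.  24.  57.  95. -21.  73.  -9.] err 0.0 0.0
[ -9.  18.  50. 102. -48.  67.   9.] err 0.0 0.0
[  5.  22.  42. 110. -80.  77.  34.] err 0.0 0.0
[  9.  33.  38. 113. -88.  77.  46.] err 0.0 0.0
-30
[-41.   3.  64. 112. -17.  51. -48.] err 0.0 0.0
[-39.  13.  60. 105.  -2.  70.  -9.] err 0.0 0.0
[-13.  29.  53.  88. -24.  75.  13.] err 0.0 0.0
[  1.  28.  44.  90. -49.  82.  26.] err 0.0 0.0
[ 15.  32.  35.  94. -72.  95.  38.] err 0.0 0.0
[ 16.  41.  33.  96. -76.  91.  48.] err 0.0 0.0
```

Run:
```python
from sim import *
c=env.read_camera('top')
for z in(.05,.15): print(z,[ray(c,*P,z)[:2].round(3).tolist() for P in((498,150),(550,237),(536,150),(583,107))])
q=np.array(env.get_obs()['qpos'])
for yw in(-15,0):
  g=[.657,-.155,.08];t,T=target(g,yw,60);print(yw,t,(t-T[:,2]*.178).round(3))
  path(q,[pose([.515,-.19,.34],-80,20),pose([.515,-.19,.34],-55,-10),pose([t[0],t[1],.36],yw,0),pose([t[0],t[1],.32],yw,30),pose([t[0],t[1],.28],yw,60),pose(t,yw,60)])
```

```text
0.05 [[0.833, -0.472], [0.592, -0.606], [0.836, -0.577], [0.966, -0.713]]
0.15 [[0.795, -0.436], [0.573, -0.56], [0.797, -0.533], [0.917, -0.658]]
-15 [ 0.62024041 -0.29218867  0.162     ] [ 0.58  -0.441  0.251]
[-40.   3.  63. 112. -17.  51. -48.] err 0.0 0.0
[-37.  17.  61. 102.  -7.  75. -29.] err 0.0 0.0
[-11.  29.  48.  84. -21.  77.  23.] err 0.0 0.0
[  4.  31.  39.  84. -46.  88.  34.] err 0.0 0.0
[ 17.  37.  30.  85. -66. 103.  42.] err 0.0 0.0
[ 18.  45.  28.  87. -68.  98.  50.] err 0.0 0.0
0 [ 0.657      -0.29702817  0.162     ] [ 0.657 -0.451  0.251]
[-40.   3.  63. 112. -17.  51. -48.] err 0.0 0.0
[-37.  17.  61. 102.  -7.  75. -29.] err 0.0 0.0
[ -7.  32.  44.  78. -22.  79.  37.] err 0.0 0.0
[  8.  37.  34.  74. -43.  96.  44.] err 0.0 0.0
[ 19.  45.  26.  71. -60. 113.  45.] err 0.0 0.0
[ 20.  52.  25.  74. -60. 107.  53.] err 0.0 0.0
```

```bash
cat >> h.py <<'E'
def planT(env,tcp,yaw,th):
    y=np.radians(yaw);Y=np.array([np.cos(y),np.sin(y),0]);X=np.array([-np.sin(y),np.cos(y),0])
    T=np.c_[X,Y,[0,0,-1]]@Ro.from_euler('y',th,degrees=True).as_matrix();plan2(env,np.array(tcp)+T[:,2]*env.grip_depth,yaw,th)
E
python3 - <<'E'
from h import *
from cell import env
planT(env,[.515,-.19,.36],-60,0)
E
```

```text
TCP [ 0.5149 -0.1919  0.3035] -> [ 0.515 -0.19   0.36 ] shift now-axes [ 0.039   0.0018 -0.0409] shift end-axes [ 0.0011 -0.0016 -0.0565] rotvec [ 0.2173 -0.7312 -0.3679] g [ 0.6272 -0.1873  0.1848]
q [-47.7  -5.1  70.6 124.3 -38.   22.  -26.6] w 0.0596 F [-0.6 -2.4 -3.7] gf 44.9
```

send_rows --xyz '[[0.003,0,-0.003],[0.005,0,-0.006],[0.005,0,-0.008],[0.004,0,-0.008],[0.003,0,-0.009],[0.001,0,-0.009],[0,0,-0.01],[0,0,0]]' --rotation '[[0.031,-0.1045,-0.0526],[0.031,-0.1045,-0.0526],[0.031,-0.1045,-0.0526],[0.031,-0.1045,-0.0526],[0.031,-0.1045,-0.0526],[0.031,-0.1045,-0.0526],[0.031,-0.1045,-0.0526],[0,0,0]]' --jaw '[0.4,0.4,0.4,0.4,0.4,0.4,0.4,0.4]'

```text
time_s: 34.7
tool_pos: [0.5158, -0.188, 0.3655]
tool_rot: [179.7, 0.5, 30.4]
force: [0.5, 0.7, -3.6]
grip_width: 0.0595
grasp_force: 44.9
```

Run:
```python
from sim import *
planT(env,[.63,-.315,.37],-10,0)
path(np.array(env.get_obs()['qpos']),[pose([.63,-.315,.37],-10,0),pose([.63,-.315,.32],-10,30),pose([.63,-.315,.25],-10,60),pose([.63,-.315,.156],-10,60)])
```

```text
TCP [ 0.5158 -0.188   0.3655] -> [ 0.63  -0.315  0.37 ] shift now-axes [ 0.0342  0.1674 -0.004 ] shift end-axes [-0.1053  0.1345 -0.0045] rotvec [ 0.001   0.0095 -0.8658] g [ 0.5151 -0.1893  0.202 ]
q [-39.   12.6  63.9 102.4 -11.3  72.3 -31.9] w 0.0595 F [ 0.5  0.7 -3.6] gf 44.9
[ -9.  31.  49.  80. -24.  79.  30.] err 0.0 0.0
[  6.  35.  39.  79. -46.  92.  39.] err 0.0 0.0
[ 19.  43.  29.  79. -65. 107.  45.] err 0.0 0.0
[ 19.  49.  28.  81. -66. 103.  52.] err 0.0 0.0
```

send_rows --xyz '[[0.0085,0.042,-0.001],[0.0085,0.042,-0.001],[0.0085,0.042,-0.001],[0.0085,0.042,-0.001],[0,0,0],[0,0,0],[0,0,0],[0,0,0],[0,0,0],[0,0,0],[0,0,0],[0,0,0]]' --rotation '[[0,0,0],[0,0,0],[0,0,0],[0,0,0],[0,0,-0.124],[0,0,-0.124],[0,0,-0.124],[0,0,-0.124],[0,0,-0.124],[0,0,-0.124],[0,0,-0.122],[0,0,0]]' --jaw '[0.4,0.4,0.4,0.4,0.4,0.4,0.4,0.4,0.4,0.4,0.4,0.4]'

```text
time_s: 35.9
tool_pos: [0.6287, -0.3162, 0.369]
tool_rot: [-180.0, 0.2, 79.9]
force: [0.2, -0.2, -3.4]
grip_width: 0.0594
grasp_force: 44.9
```

send_rows --xyz '[[0,0,0],[0,0,0],[0,0,0],[0,0,0],[0,0,0],[0,0,0],[0,0,0],[0,0,0],[0,0,0]]' --rotation '[[0,0.131,0],[0,0.131,0],[0,0.131,0],[0,0.131,0],[0,0.131,0],[0,0.131,0],[0,0.131,0],[0,0.131,0],[0,0,0]]' --jaw '[0.4,0.4,0.4,0.4,0.4,0.4,0.4,0.4,0.4]'

```text
time_s: 36.8
tool_pos: [0.6284, -0.3176, 0.3667]
tool_rot: [-179.0, -59.8, 78.8]
force: [0.8, -0.4, -5.2]
grip_width: 0.0594
grasp_force: 44.9
```

Run:
```python
from h import *
from cell import env
plan2(env,[.655,-.175,.15],-10,60)
```

```text
TCP [ 0.6284 -0.3176  0.3667] -> [ 0.6304 -0.3144  0.2318] shift now-axes [-0.1149  0.0025  0.0709] shift end-axes [-0.1151  0.0014  0.0705] rotvec [ 0.0011  0.0034 -0.0106] g [ 0.6531 -0.1785  0.2845]
q [ 19.3  39.   27.5  72.8 -65.2 109.9  35.1] w 0.0594 F [ 0.8 -0.4 -5.2] gf 44.9
```

send_rows --xyz '[[-0.023,0.0005,0.0142],[-0.023,0.0005,0.0142],[-0.023,0.0005,0.0142],[-0.023,0.0005,0.0142],[-0.023,0.0005,0.0142],[0,0,0],[0,0,0]]' --rotation '[[0,0,0],[0,0,0],[0,0,0],[0,0,0],[0,0,0],[0,0,0],[0,0,0]]' --jaw '[0.4,0.4,0.4,0.4,0.4,0.4,0.4]'

```text
time_s: 37.5
tool_pos: [0.6326, -0.3124, 0.235]
tool_rot: [-179.7, -59.7, 79.8]
force: [0.4, 0.2, -2.9]
grip_width: 0.0597
grasp_force: 44.9
```

Run:
```python
from h import *
from cell import env
plan2(env,[.655,-.175,.074],-10,60)
a=env.read_camera('scene');b=env.read_camera('top');c=env.read_camera('wrist')['image']
import pickle;pickle.dump((a,b),open('ab.pkl','wb'))
A=cv2.resize(a['image'][200:340,140:380],(480,280),interpolation=2);B=cv2.resize(b['image'][170:350,240:530],(451,280),interpolation=2)
cv2.imwrite('pics/p1.png',cv2.resize(np.vstack([np.hstack([A[:,:400],B[:,51:]]),cv2.resize(c,(800,600))[::2,:][:300]]),(800,580)))
```

```text
TCP [ 0.6326 -0.3124  0.235 ] -> [ 0.6304 -0.3144  0.1558] shift now-axes [-0.0696 -0.0016  0.0378] shift end-axes [-0.0698 -0.0018  0.0375] rotvec [-0.0011  0.0046 -0.0021] g [ 0.657  -0.1733  0.1526]
q [ 19.1  46.3  26.3  77.4 -65.2 103.4  45.2] w 0.0597 F [ 0.4  0.2 -2.9] gf 44.9
```

View pics/p1.png

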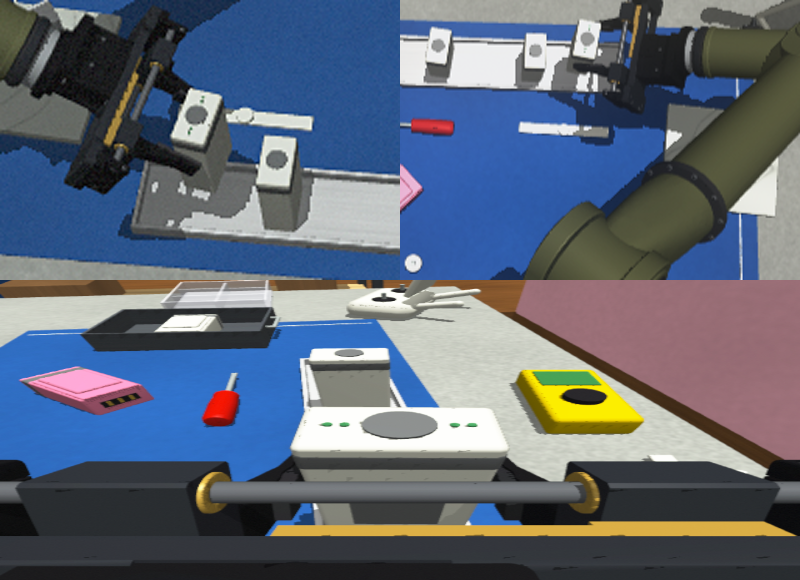

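Run:
```python
from h import *
import pickle
a,b=pickle.load(open('ab.pkl','rb'))
for x,y in((213,191),(594,220),(590,288),(197,258)): print(ray(a,95+x/1.778,170+y/1.765,.018).round(4))
# stored pack 2 and held pack top centres (button discs) by grey circle at known heights
for n,c,box in(('scene',a,(200,340,180,380)),('top',b,(170,230,280,400))):
    im=c['image'];h=cv2.cvtColor(im,cv2.COLOR_BGR2HSV);m=((h[...,1]<40)&(h[...,2]>100)&(h[...,2]<165)).astype(np.uint8)
    N,L,S,C=cv2.connectedComponentsWithStats(m)
    for i in range(1,N):
        u,v=C[i]
        if box[0]<v<box[1] and box[2]<u<box[3] and 15<S[i,4]<300: print(n,C[i].round(1),S[i,2:],'z.114',ray(c,u,v,.114)[:2].round(4),'z.192',ray(c,u,v,.192)[:2].round(4))
```

```text
[ 0.6159 -0.2449  0.018 ]
[0.6199 0.2389 0.018 ]
[0.7134 0.2333 0.018 ]
[ 0.7114 -0.2474  0.018 ]
scene [190.9 210. ] [10  8 39] z.114 [ 0.4983 -0.3057] z.192 [ 0.5521 -0.2797]
scene [212.2 245.1] [11 26 29] z.114 [ 0.5873 -0.2406] z.192 [ 0.635 -0.219]
scene [237.7 256.8] [11  9 78] z.114 [ 0.6122 -0.1804] z.192 [ 0.6582 -0.163 ]
scene [233.5 270.6] [18  7 21] z.114 [ 0.6467 -0.1838] z.192 [ 0.6903 -0.1661]
scene [237.2 278.4] [17 13 40] z.114 [ 0.6647 -0.1732] z.192 [ 0.7071 -0.1562]
scene [278.  279.1] [11 10 78] z.114 [ 0.6596 -0.0875] z.192 [ 0.7024 -0.0764]
scene [260.1 282. ] [16  4 21] z.114 [ 0.6695 -0.1238] z.192 [ 0.7116 -0.1102]
scene [355.  286.2] [11 10 81] z.114 [0.6638 0.0738] z.192 [0.7063 0.0739]
scene [291.9 299.6] [ 7 24 98] z.114 [ 0.7051 -0.053 ] z.192 [ 0.7448 -0.0443]
scene [275.9 292.8] [17  3 20] z.114 [ 0.692  -0.0878] z.192 [ 0.7326 -0.0767]
scene [364.3 307.3] [ 8 26 87] z.114 [0.7109 0.0953] z.192 [0.7502 0.0939]
scene [278.  303.5] [ 17  17 130] z.114 [ 0.7161 -0.0804] z.192 [ 0.755  -0.0698]
scene [351.8 299.6] [18  5 22] z.114 [0.6955 0.0691] z.192 [0
[... 316 characters left out ...]
 -0.0195]
top [398.8 173.1] [ 9  9 34] z.114 [ 0.7383 -0.1891] z.192 [ 0.7127 -0.1779]
top [370.5 182.3] [36 10 89] z.114 [ 0.7115 -0.1155] z.192 [ 0.6876 -0.109 ]
top [392.7 194.5] [ 9  8 53] z.114 [ 0.6805 -0.1737] z.192 [ 0.6586 -0.1634]
top [296.8 198.8] [ 9  7 46] z.114 [0.6621 0.0743] z.192 [0.6414 0.0686]
top [359.4 202. ] [ 8  7 48] z.114 [ 0.6581 -0.0877] z.192 [ 0.6377 -0.083 ]
top [351.3 218.9] [ 17  25 134] z.114 [ 0.6128 -0.0676] z.192 [ 0.5953 -0.0642]
top [378.1 219.3] [ 25  24 258] z.114 [ 0.6139 -0.1366] z.192 [ 0.5962 -0.1288]
top [293.6 219.7] [15 10 70] z.114 [0.6068 0.0805] z.192 [0.5896 0.0744]
top [395.1 222.7] [ 7 12 34] z.114 [ 0.6059 -0.1802] z.192 [ 0.5888 -0.1696]
```

send_rows --xyz '[[-0.017,0,0.0098],[-0.017,0,0.0098],[-0.017,0,0.0098],[-0.01,0,0.0058],[-0.003,0,0.0017],[0,0,0],[0,0,0]]' --rotation '[[0,0,0],[0,0,0],[0,0,0],[0,0,0],[0,0,0],[0,0,0],[0,0,0]]' --jaw '[0.4,0.4,0.4,0.4,0.4,0.4,0.4]'

```text
time_s: 38.35
tool_pos: [0.6326, -0.3129, 0.1615]
tool_rot: [179.9, -59.9, 80.1]
force: [-0.4, -0.5, -4.1]
grip_width: 0.0601
grasp_force: 44.9
```

Run:
```python
from h import *
from cell import env
plan2(env,[.656,-.173,.074],-10,60)
```

```text
TCP [ 0.6326 -0.3129  0.1615] -> [ 0.6314 -0.3124  0.1558] shift now-axes [-0.0048 -0.0013  0.0031] shift end-axes [-0.0048 -0.0013  0.0031] rotvec [-0.      0.0017  0.0005] g [ 0.6572 -0.1736  0.0795]
q [ 19.7  51.5  25.3  78.1 -66.1 100.2  50.1] w 0.0601 F [-0.4 -0.5 -4.1] gf 44.9
```

send_rows --xyz '[[-0.0017,0,0.001],[-0.0017,0,0.001],[0,0,0],[0,0,0]]' --rotation '[[0,0,0],[0,0,0],[0,0,0],[0,0,0]]' --jaw '[0.4,0.4,0.4,0.4]'

```text
time_s: 38.75
tool_pos: [0.6324, -0.3126, 0.1571]
tool_rot: [-180.0, -59.9, 80.0]
force: [0.3, 0.9, -4.3]
grip_width: 0.0598
grasp_force: 44.9
```

send_rows --xyz '[[-0.0009,0,0.0005],[0,0,0],[0,0,0]]' --rotation '[[0,0,0],[0,0,0],[0,0,0]]' --jaw '[0.4,0.4,0.4]'

```text
time_s: 39.05
tool_pos: [0.6324, -0.3127, 0.1559]
tool_rot: [-179.9, -59.9, 80.0]
force: [0.1, -0.0, -3.6]
grip_width: 0.0595
grasp_force: 44.9
```

Still hanging, so I'll lower a little more.

send_rows --xyz '[[-0.0013,0,0.00075],[0,0,0],[0,0,0]]' --rotation '[[0,0,0],[0,0,0],[0,0,0]]' --jaw '[0.4,0.4,0.4]'

```text
time_s: 39.35
tool_pos: [0.6324, -0.3129, 0.1552]
tool_rot: [180.0, -60.0, 80.1]
force: [-1.6, -1.3, 1.6]
grip_width: 0.0599
grasp_force: 44.9
```

send_rows --xyz '[[-0.0009,0,0.0005],[0,0,0],[0,0,0]]' --rotation '[[0,0,0],[0,0,0],[0,0,0]]' --jaw '[0.4,0.4,0.4]'

```text
time_s: 39.65
tool_pos: [0.6323, -0.313, 0.155]
tool_rot: [179.9, -60.0, 80.2]
force: [-3.9, -2.3, 4.4]
grip_width: 0.0595
grasp_force: 44.9
```

send_rows --xyz '[[0,0,0],[0,0,0],[0,0,0],[0,0,0],[0,0,0],[0,0,0],[0,0,0],[0,0,-0.01],[0,0,-0.015],[0,0,-0.02],[0,0,-0.02],[0.02,0,-0.02],[0.03,0,-0.017],[0.035,0,-0.02],[0.035,0,-0.02],[0,0,0]]' --rotation '[[0,0,0],[0,0,0],[0,0,0],[0,0,0],[0,0,0],[0,0,0],[0,0,0],[0,0,0],[0,0,0],[0,0,0],[0,0,0],[0,0,0],[0,0,0],[0,0,0],[0,0,0],[0,0,0]]' --jaw '[0.5,0.6,0.7,0.85,0.85,0.85,0.85,0.85,0.85,0.85,0.85,0.85,0.85,0.85,0.85,0.85]'

```text
time_s: 41.25
tool_pos: [0.6212, -0.377, 0.3374]
tool_rot: [178.8, -59.6, 81.1]
force: [1.0, -0.3, 0.6]
grip_width: 0.074
grasp_force: 0.0
```

Run:
```python
from h import *
from cell import env
plan2(env,[.655,-.175,.25],-10,30)
a=env.read_camera('scene');b=env.read_camera('top')
for n,c,box in(('scene',a,(200,340,180,380)),('top',b,(170,230,280,400))):
    im=c['image'];h=cv2.cvtColor(im,cv2.COLOR_BGR2HSV);m=((h[...,1]<40)&(h[...,2]>100)&(h[...,2]<165)).astype(np.uint8)
    N,L,S,C=cv2.connectedComponentsWithStats(m)
    for i in range(1,N):
        u,v=C[i]
        if box[0]<v<box[1] and box[2]<u<box[3] and 30<S[i,4]<90 and max(S[i,2:4])<13: print(n,C[i].round(1),S[i,2:],'z.114',ray(c,u,v,.114)[:2].round(4))
# gauge grip block & plate, firebox pack (white in box)
im=a['image'];cs=cv2.cvtColor(im,cv2.COLOR_BGR2HSV)
m=(cs[...,2]>150).astype(np.uint8);m[:,:470]=0;m[:,545:]=0;m[:205]=0;m[280:]=0
N,L,S,C=cv2.connectedComponentsWithStats(m);i=1+S[1:,4].argmax();print('boxpack',S[i],C[i],ray(a,*C[i],.046)[:2].round(3))
m=(cs[...,2]<50).astype(np.uint8);m[:,:100]=0;m[:,200:]=0;m[:170]=0;m[230:]=0
N,L,S,C=cv2.connectedComponentsWithStats(m);print([(C[i].round(),S[i,4],ray(a,*C[i],.135)[:2].round(3)) for i in range(1,N) if S[i,4]>40])
cv2.imwrite('pics/end.png',im)
```

```text
TCP [ 0.6212 -0.377   0.3374] -> [ 0.6408 -0.2555  0.3916] shift now-axes [ 0.109  -0.0012  0.0788] shift end-axes [ 0.1337 -0.0018  0.0146] rotvec [ 0.0082 -0.5171  0.0075] g [ 0.6466 -0.2383  0.2547]
q [ 24.2  44.3  27.7  67.9 -65.  112.4  39.2] w 0.074 F [ 1.  -0.3  0.6] gf 0.0
scene [242.3 275.7] [11  9 65] z.114 [ 0.6573 -0.1635]
scene [278.1 279.1] [11 10 75] z.114 [ 0.6596 -0.0874]
scene [354.9 286.2] [11 10 80] z.114 [0.6638 0.0737]
top [296.8 198.8] [ 9  7 46] z.114 [0.6621 0.0743]
top [359.3 202. ] [ 8  7 47] z.114 [ 0.6581 -0.0875]
top [388.5 203.7] [ 8  7 47] z.114 [ 0.6556 -0.163 ]
boxpack [480 229  41  27 842] [500.45011876 241.86460808] [0.486 0.399]
[(array([108., 185.]), np.int32(230), array([ 0.459, -0.503])), (array([151., 195.]), np.int32(2480), array([ 0.479, -0.397]))]
```

send_rows --xyz '[[0.035,0,-0.02],[0.035,0,-0.02],[0,0,0],[0,0,0],[0,0,0],[0,0,0],[0,0,0],[0,0,0],[0,0,0],[0,0,0],[0.04,-0.02,0],[0.04,-0.02,0],[0.04,-0.02,0],[0.04,-0.02,0],[0.04,-0.02,0],[0.04,-0.02,0],[0.04,-0.02,0],[0.04,-0.02,0],[0,0,0],[0,0,0]]' --rotation '[[0,0,0],[0,0,0],[0,-0.13,0],[0,-0.13,0],[0,-0.13,0],[0,-0.13,0],[0,-0.13,0],[0,-0.13,0],[0,-0.13,0],[0,-0.13,0],[0,0,0],[0,0,0],[0,0,0],[0,0,0],[0,0,0],[0,0,0],[0,0,0],[0,0,0],[0,0,0],[0,0,0]]' --jaw '[0.85,0.85,0.85,0.85,0.85,0.85,0.85,0.85,0.85,0.85,0.85,0.85,0.85,0.85,0.85,0.85,0.85,0.85,0.85,0.85]'

```text
time_s: 43.35
tool_pos: [0.5193, -0.0305, 0.4102]
tool_rot: [-179.9, -0.3, 80.1]
force: [0.3, -0.7, 1.1]
grip_width: 0.0737
grasp_force: 0.0
```

Run:
```python
from h import *
from cell import env
o=env.get_obs();print(o['tool_pos'],o['qpos'].round(1))
a=env.read_camera('scene');b=env.read_camera('top')
r=lambda n:cv2.imread(n).astype(int)
for n,c,ref,box in(('scene gauge',a,'pics/b3.png',None),('top gauge',b,'pics/b3.png',None)):
    im=c['image'];B=cv2.imread(ref)
    # b3: scene[140:340,100:580] above top[150:350,110:590]
    R=B[:200] if 'scene' in n else B[200:];N=im[140:340,100:580] if 'scene' in n else im[150:350,110:590]
    d=(np.abs(R.astype(int)-N).max(2)>60).astype(np.uint8);d=cv2.morphologyEx(d,cv2.MORPH_OPEN,np.ones((3,3)))
    K,L,S,C=cv2.connectedComponentsWithStats(d);print(n,[(S[i].tolist()) for i in range(1,K) if S[i,4]>20])
```

```text
[ 0.51932741 -0.03053204  0.41023649] [-38.7   1.8  40.4 102.2  -1.5  76.5  -7.8]
scene gauge [[177, 0, 62, 73, 2516], [340, 0, 59, 46, 1183], [404, 0, 73, 76, 2964], [266, 4, 4, 8, 30], [247, 7, 11, 11, 75], [262, 12, 7, 7, 24], [381, 38, 31, 20, 331], [120, 52, 37, 34, 539], [444, 78, 8, 13, 84], [137, 80, 24, 15, 154], [403, 93, 18, 22, 212], [426, 105, 3, 11, 33], [134, 124, 21, 17, 199], [133, 141, 6, 4, 22], [141, 142, 8, 3, 24], [131, 146, 33, 27, 633]]
top gauge [[181, 30, 101, 170, 10707], [274, 42, 13, 5, 50], [275, 51, 8, 7, 48], [0, 58, 82, 142, 5394], [46, 107, 18, 16, 189], [272, 121, 42, 45, 1050], [51, 123, 6, 7, 34], [44, 124, 6, 4, 21]]
```

Run:
```python
from h import *
from cell import env
for n,bx in(('top',(225,315,135,210)),('scene',(200,292,468,545))):
    c=env.read_camera(n);im=c['image'];h=cv2.cvtColor(im,cv2.COLOR_BGR2HSV);m=(h[...,2]>125).astype(np.uint8);k=np.zeros_like(m);k[bx[0]:bx[1],bx[2]:bx[3]]=1;m*=k
    cs,_=cv2.findContours(m,0,1)
    for q in cs:
        if cv2.contourArea(q)>100:
            r=cv2.minAreaRect(q);w=np.array([ray(c,*p,.04)[:2] for p in cv2.boxPoints(r)]);print(n,cv2.contourArea(q),np.round(r[0]),np.round(r[1]),w.round(3).tolist(),w.mean(0).round(3),[np.linalg.norm(w[i]-w[i-1]).round(3) for i in(0,1)])
for n,u in (('top',(430,530,230,310)),):
    c=env.read_camera(n);im=c['image'];h=cv2.cvtColor(im,cv2.COLOR_BGR2HSV);m=(h[...,2]<40).astype(np.uint8);k=np.zeros_like(m);k[230:315,440:520]=1;m*=k
    N,L,S,C=cv2.connectedComponentsWithStats(m);print([(C[i].round(),S[i].tolist(),ray(c,*C[i],.14)[:2].round(3)) for i in range(1,N) if S[i,4]>30])
    ref=cv2.imread('pics/t2.png')
```

```text
top 107.0 [154. 310.] [ 8. 39.] [[0.377, 0.498], [0.38, 0.395], [0.359, 0.393], [0.356, 0.496]] [0.368 0.446] [np.float64(0.021), np.float64(0.104)]
top 733.0 [174. 269.] [36. 23.] [[0.452, 0.451], [0.513, 0.449], [0.505, 0.352], [0.445, 0.354]] [0.479 0.402] [np.float64(0.097), np.float64(0.061)]
top 1111.5 [172. 270.] [89. 74.] [[0.596, 0.517], [0.602, 0.316], [0.362, 0.3], [0.356, 0.496]] [0.479 0.407] [np.float64(0.241), np.float64(0.201)]
scene 831.0 [501. 242.] [43. 22.] [[0.509, 0.349], [0.449, 0.358], [0.456, 0.454], [0.515, 0.443]] [0.482 0.401] [np.float64(0.095), np.float64(0.06)]
scene 227.0 [513. 216.] [32. 62.] [[0.365, 0.365], [0.354, 0.512], [0.447, 0.502], [0.458, 0.36]] [0.406 0.435] [np.float64(0.093), np.float64(0.148)]
[]
```

Run:
```python
from cell import env
print(env.sign_off())
```

```text
the job is handed in; nothing more can be done
None
```

The job is handed in, but no verdict came back. The gauge straddled and sat on the middle pack (swollen, judged by its visible hump) and then the right pack (sound). The swollen pack lies in the steel box after one touch on the box wall at about 40 N (the limit), the sound pack stands button end up in the lane, the two stored packs still stand, the gauge is back on its plate, and the left place had no white pack.

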